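Pick two hose fittings from behind the stock bins

TASK

Two hose fittings are needed from behind the yellow and the red stock bin. Move both bins aside so that they stand on the black mat, then stand the brass coupling upright in the middle of the blue tray and the steel nipple upright in the middle of the green tray; only then put each bin back square and centred on the pad of its own colour. Keep the bins upright so that nothing spills, and do not shift the amber jar.

Things in the scene. Friction and masses are not known exactly. Their poses are not given: they have to be found in the camera images.
- yellow_bin: Loose open bin of yellow plastic full of short steel pins, 0.28 to 0.52 kg. 95 long (x), 55 wide (y), 90 high, rigid, straight sides. Origin: centre of its underside, x along its length, z up. Grip from above across the 55 width near the top; the fill ends about 13 below the rim. Starts on the pad of its own colour, close in front of a fitting. Same either way round.
- red_bin: Loose open bin of red plastic full of brass nuts, 0.28 to 0.52 kg. 95 long (x), 55 wide (y), 90 high, rigid, straight sides. Origin: centre of its underside, x along its length, z up. Grip from above across the 55 width near the top; the fill ends about 13 below the rim. Starts on the pad of its own colour, close in front of a fitting. Same either way round.
- yellow_pad: Flat yellow pad, 110 long (x), 75 wide (y), 2 thick, fixed on the dark stock board; its edges show round its bin. Origin: centre of its underside, 12 above the table; x along its length, away from the robot. Bin underside goes 2 above the origin. The two pads are parallel, 105 apart side by side, either one left.
- red_pad: Flat red pad, 110 long (x), 75 wide (y), 2 thick, fixed on the dark stock board; its edges show round its bin. Origin: centre of its underside, 12 above the table; x along its length, away from the robot. Bin underside goes 2 above the origin. A fixed cream bin of the same size stands 99 left (+y) of the left pad. Lip 45 high, 147 behind the pads.
- brass_coupling: Loose brass hose coupling: upright cylinder of diameter 33 with a hexagonal collar, 38 over corners, 8 to 20 up; take it by the plain part above. 55 tall, 0.2 kg. Origin: centre of its underside, z up. Starts upright on the board, about 86 behind (+x of) the centre of either pad, too close behind the bin to be gripped from above until the bins are gone.
- steel_nipple: Loose grey steel nipple: foot of diameter 36 (hexagonal collar, 38 over corners) up to 22, then an upright neck of diameter 22 from 26 to 55 up; take it by the neck. 55 tall, 0.2 kg. Origin: centre of its underside, z up. Starts upright on the board, about 86 behind (+x of) the centre of either pad, too close behind the bin to be gripped from above until the bins are gone.
- blue_tray: Low blue plastic tray, fixed, on a light wooden board left or right of the stock board. 104 square, walls 3 thick and 12 high, floor 3 thick. Origin: centre of its underside, z up; a fitting in it has its underside 3 above the origin. The blue and green trays lie 116 or more apart, either way round.
- green_tray: Low green plastic tray, fixed, on a light wooden board left or right of the stock board. 104 square, walls 3 thick and 12 high, floor 3 thick. Origin: centre of its underside, z up; a fitting in it has its underside 3 above the origin. The blue and green trays lie 116 or more apart, either way round.
- mat: Flat black rubber mat on the table, fixed, for parking the bins; on the other side of the stock board from the trays (left or right). 200 (x) by 220 (y), 3 thick; origin at the centre of its underside, so a bin on it has its underside 3 above the origin. Both bins fit side by side, about 110 apart in y.
- jar: Amber glass jar with a white lid, 44 across and 70 tall, loose; stands on the stock board behind the fixed cream bin, about 98 to the left (+y) of the nearest fitting. Must stay where it is. Origin at the centre of its underside, z up.
Not all that is in view belongs to the job. What is shaped like the red_bin but purple is not meant.

How it is judged:
By the outcome, as a careful person would: the job done as asked, in the order asked, and still so for the second after the job is handed in, with the robot touching nothing.
It also fails if it takes over 131 s, if anything falls off the work surface, if the arm or the gripper's body presses on something with over 40 N, if the wrist force passes 120 N, or if a joint passes its speed limit or range.

ROBOT

A 6-joint arm with a two-finger parallel gripper is mounted at the origin on the work surface. World frame = base frame: x ahead of the robot, y to its left, z up, the work surface at z = 0. Lengths are in m, angles in rad, forces in N, time in s.
With the tool pointing down it reaches from about 0.325 to 1 m from the base axis. Payload 5.1 kg.
Tool frame: the origin (TCP) lies midway between the tips of the shut fingers; the grasp point (between the pads) lies bot.hold_point_z behind it (bot.hold_point_z is the distance from the TCP to the grasp point, in m); z points along the fingers, x is the direction in which the jaws open and shut, and the axes are right-handed (so a half turn about z gives the same grasp; the last joint's range is limited). The gripper opens to 85 mm and grips with 20 to 120 N. Pads are 22 mm wide; open, the fingers measure 114 mm over their backs; the gripper's body (76 mm by 85 mm) begins 54 mm behind the grasp point. The pads swing forward as they close: fully open they stand 13 mm farther back than shut.
Start: joints at [1.08, 0.124, 1.65, -0, 1.367, -0.083], TCP at [0.258, 0.597, 0.231] pointing down, gripper open.
Joint ranges: [-2.61, 2.61], [-1.02, 2.33], [0.03, 2.71], [-1.35, 4.49], [0.32, 2.68], [-2.91, 2.91]. Speed limits (rad/s): [2.57, 2.57, 3.14, 3.14, 3.14, 3.14].

INTERFACE

Orientations are given as a unit quaternion [w, x, y, z].
In Python, from bench import bot gives the robot as it stands.
- The arm moves only by the tool apply_moves, never from a script. Its argument "rows" is a list of rows, each a list of 7 numbers: the turn, a rotation vector about the tool's x, y, z in rad, then the shift along the tool's x, y, z in cm, then the closure, from -1 (fully open) to 1 (shut), so that 0 is half open. A call has exactly 5 rows; each row is the pose to reach, as a shift and turn from the pose measured when the call began, along the tool's axes at that moment; what a row does not reach only later rows make up. A row lasts 1/8 s, in which the tool goes at most 62.5 mm and 10.7 degrees, less where a joint would pass 70% of its speed; a pose out of reach is approached as far as the arm can. A call with a gripper value outside its range is refused whole. The fingers move at their own pace and stop on an object; "newtons" is the grip in N (left out, the last holds). Time passes only in rows, so rows that repeat a pose let the fingers close, or fill a call up. It gives the time, the measured TCP pose, the force and the opening at its end, in the units of the state.
- bot.get_state(): the state, without advancing time (a new reading comes with each control period).
- bot.capture(name): name is "scene" or "side" or "wrist"; returns (picture, depth): 480x640x3 uint8, blue, green, red; 480x640 float32, m along the optical axis (not along the pixel's ray), 0 where there is no reading.
- bot.camera_params(name): a dict with "fx", "fy", "cx", "cy" (pixels), "eye" and "attitude" of the camera in the world; the wrist camera has in their place "T_tool_cam" (4x4, takes a point from camera to tool coordinates, whose origin is the TCP and whose axes are the tool frame's). Camera axes: x right, y up, looking along -z (the intrinsics and any distortion apply to the point x, -y, -z); pixel columns grow to the right and rows downward; lengths in m; the calibration is good to about 2 mm. A picture is of the moment at which its call begins: read the wrist's pose just before it. camera_params takes no time and is no camera call.
- bot.job_done(): hands the job in, once; it reports no verdict.
Trained networks look in the newest picture that a camera, given by its name, has taken for a name from the list of things; names that differ only in an ending like _2 or _b are one class to them, and where a whole thing is asked for, a point or a joint stands for the part that bears it (a point fixed in the world has none). Each returns a list of dicts, best first, with "p" (0 to 1); they miss things now and then, are a little off and sometimes report something else, mostly with a low value. They report only what shows in the picture. A call takes as long as a camera call. They do not tell look-alikes from the thing itself.
- bot.outline_of(camera, name): "region" (480x640 bool, what is visible of it) and "position" ([column, row] in pixels, amid what is visible of it).
- bot.place_of(camera, name): "position" ([column, row] in pixels: a listed point, or the origin of a listed thing).
The state is a dict: "time_s": time; "joint_pos": joint angles; "joint_vel": joint speeds; "tau": joint torques, N m; "tool_pos": TCP position; "orientation": TCP orientation; "force": force on the tool from outside, world axes, zero at the start; "wrist_torque": the same for the moment, N m; "grip_width": finger opening in m.
Only numpy, scipy, OpenCV 4.12 (cv2) and the standard library are available. Lean on these libraries where they do the work, as an engineer would, in place of code of your own. Each camera call takes 0.05 s, during which the arm holds its last target.

## Working session

There is one attempt and no reset: what is moved stays moved. The work goes in short steps, Python scripts to look and compute and a tool call to move; the robot and the scene stay as the last step left them, time stands still between calls to the robot, and variables do not carry over. Pictures are saved under pics/ and viewed, and the job is handed in when it is done.

Besides the shell and the picture viewer there is one more tool, called as name(argument=value, ...), one argument or row to a line, values as JSON. apply_moves: Moves the arm, as the interface text tells. Its arguments: {"type":"object","properties":{"rows":{"type":"array"},"newtons":{"type":"number"}},"required":["rows"]}

```bash
ls -la; mkdir -p pics; python3 - <<'E'
from bench import bot
import cv2,json
s=bot.get_state(); print({k:v for k,v in s.items()}); print(bot.hold_point_z)
for n in ["scene","side","wrist"]:
    p,d=bot.capture(n); cv2.imwrite(f"pics/{n}0.png",p); print(n,bot.camera_params(n))
E
```

```text
total 12
drwxr-xr-x  3 agent agent 4096 Dec  7 02:51 .
drwxr-xr-x 23 root  root  4096 Dec  7 02:51 ..
drwxr-xr-x  2 agent agent 4096 Dec  7 02:51 pics
{'time_s': 0.0, 'joint_pos': array([ 1.08041273e+00,  1.24516423e-01,  1.65166010e+00, -7.38517092e-06,
        1.36750699e+00, -8.26036309e-02]), 'joint_vel': array([-0.00064636,  0.00043751,  0.0011344 , -0.0010592 ,  0.00151057,
       -0.00100101]), 'tau': array([ 8.49875323e-04, -4.23615861e+01, -3.65451908e+01, -3.59904618e-06,
        7.11553643e-03,  2.43720444e-05]), 'tool_pos': array([0.25751591, 0.59615186, 0.23005391]), 'orientation': array([ 5.03375364e-04,  8.35634311e-01,  5.49285177e-01, -9.16269278e-04]), 'force': array([0.10870325, 0.07770792, 0.22727099]), 'wrist_torque': array([ 0.02176335,  0.0301638 , -0.00367609]), 'grip_width': 0.08545345946071144}
0.0187
scene {'fx': 605.912783113646, 'fy': 605.912783113646, 'cx': 321.595037807006, 'cy': 244.5978668485344, 'eye': array([1.47476217, 0.11503025, 0.98152346]), 'attitude': array([0.6203457 , 0.2510498 , 0.29355567, 0.68262016])}
side {'fx': 542.9354858816951, 'fy': 542.9354858816951, 'cx': 318.73788510629174, 'cy': 234.77112630428854, 'eye': array([ 0.14804173, -0.56367759,  0.84913057]), 'attitude': array([ 0.9017714 ,  0.33638337, -0.0993225 , -0.25256606])}
wrist {'fx': 391.53192919613446, 'fy': 391.53192919613446, 'cx': 319.37737288562545, 'cy': 242.86376594525248, 'T_tool_cam': array([[ 9.99999747e-01,  6.64609349e-04, -2.54769702e-04,
         3.07253420e-04],
       [ 5.57194720e-04, -9.53687051e-01, -3.00800098e-01,
        -7.74516223e-02],
       [-4.42885123e-04,  3.00799879e-01, -9.53687180e-01,
        -1.42447248e-01],
       [ 0.00000000e+00,  0.00000000e+00,  0.00000000e+00,
         1.00000000e+00]])}
```

View pics/scene0.png

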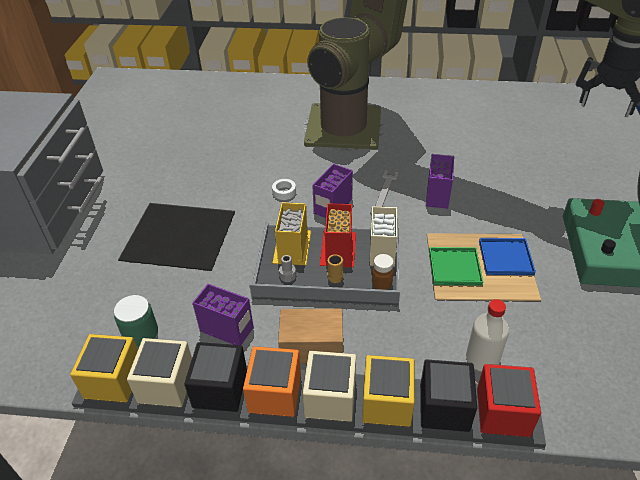

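View pics/side0.png

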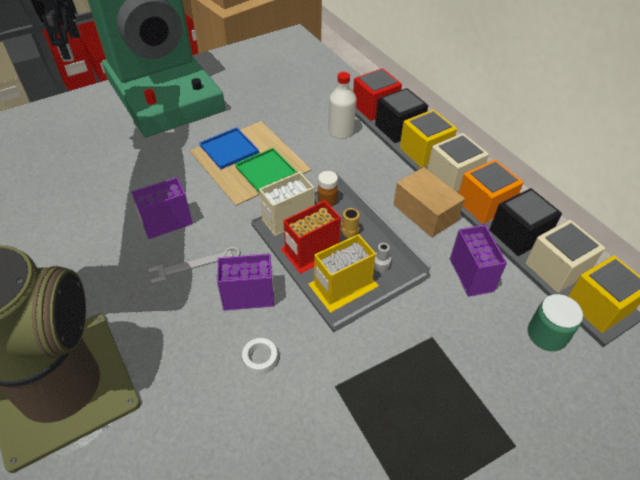

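View pics/wrist0.png

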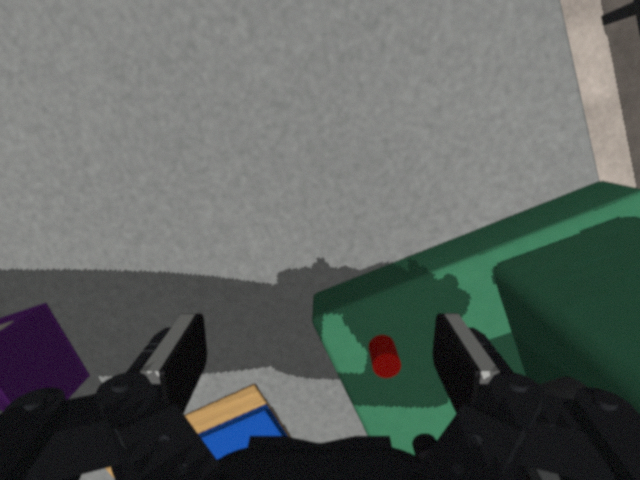

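The scene view shows the yellow bin at about (292,232), the red bin at (339,234) and the cream fixed bin at (384,228). The nipple is at (287,268), the coupling at (335,268) and the jar at (383,270). The mat is at (178,236), the green tray at (456,266) and the blue tray at (507,257). The purple bins, the tile boxes and the bottle are not part of the job. Next I measure.

```bash
cat > h.py <<'E'
import numpy as np, cv2
from scipy.spatial.transform import Rotation as R
from bench import bot
def q2R(q): return R.from_quat([q[1],q[2],q[3],q[0]]).as_matrix()
def cam(name, st=None):
    c=bot.camera_params(name)
    if name=="wrist":
        st=st or bot.get_state()
        T=np.eye(4);T[:3,:3]=q2R(st['orientation']);T[:3,3]=st['tool_pos']
        T=T@np.array(c['T_tool_cam']);return c,T[:3,:3],T[:3,3]
    return c,q2R(c['attitude']),np.array(c['eye'])
def cloud(name,d,st=None):
    c,Rw,t=cam(name,st)
    v,u=np.mgrid[0:480,0:640]
    P=np.stack([(u-c['cx'])/c['fx']*d,-(v-c['cy'])/c['fy']*d,-d],-1)
    W=P@Rw.T+t; W[d<=0]=np.nan
    return W
def proj(name,X,st=None):
    c,Rw,t=cam(name,st); p=(np.atleast_2d(X)-t)@Rw
    return np.stack([c['cx']+c['fx']*p[:,0]/-p[:,2],c['cy']-c['fy']*p[:,1]/-p[:,2]],-1)
def ray(name,uv,z,st=None):
    c,Rw,t=cam(name,st)
    r=Rw@np.array([(uv[0]-c['cx'])/c['fx'],-(uv[1]-c['cy'])/c['fy'],-1]); return t+r*(z-t[2])/r[2]
def rect(W,m,zlo,zhi):
    pts=W[m&(W[...,2]>zlo)&(W[...,2]<zhi)]
    if len(pts)<10: return None
    r=cv2.minAreaRect(pts[:,:2].astype(np.float32)*1000)
    return len(pts),r,np.median(pts,0)
E
python3 - <<'E'
from h import *
names="yellow_bin red_bin yellow_pad red_pad brass_coupling steel_nipple blue_tray green_tray mat jar".split()
for cn in ["scene","side"]:
    p,d=bot.capture(cn); W=cloud(cn,d); np.savez(f"{cn}0.npz",p=p,d=d)
    for n in names:
        o=bot.outline_of(cn,n); q=bot.place_of(cn,n)
        for k in o[:2]:
            m=k['region']; P=W[m]; P=P[~np.isnan(P[:,0])]
            zt=np.percentile(P[:,2],98)
            top=P[(P[:,2]>zt-.006)]
            r=cv2.minAreaRect(top[:,:2].astype(np.float32)*1000)
            print(cn,n,"p%.2f"%k['p'],np.round(k['position']),"ztop%.3f"%zt,"n",len(P),"toprect",np.round(r[0],1),np.round(r[1],1),round(r[2],1))
        for k in q[:2]: print("   place p%.2f"%k['p'],np.round(k['position'],1))
E
```

```text
scene yellow_bin p0.75 [293. 231.] ztop0.106 n 1610 toprect [511.7 -73. ] [ 56.  100.3] 89.4
   place p0.75 [292.7 247.9]
scene red_bin p0.87 [336. 230.] ztop0.106 n 1401 toprect [507.1  30.7] [100.   54.8] 1.8
scene red_bin p0.80 [439. 182.] ztop0.092 n 1306 toprect [286.2 260.2] [ 55.  104.2] 85.5
   place p0.97 [339.3 245.4]
   place p0.97 [333.  206.3]
scene yellow_pad p0.66 [305. 258.] ztop0.019 n 161 toprect [513.6 -75.5] [111.   72.6] 0.9
scene yellow_pad p0.34 [176. 234.] ztop0.009 n 5464 toprect [ 483.8 -349.8] [222.8 204.8] 87.0
   place p0.66 [293.1 248.1]
scene red_pad p0.80 [326. 250.] ztop0.042 n 304 toprect [554.2   5.8] [4.5 0.3] 7.4
   place p0.66 [505.6 260.5]
   place p0.62 [337.1 246.9]
scene brass_coupling p0.62 [332. 271.] ztop0.071 n 380 toprect [597.5  30.1] [30.8 31. ] 12.7
   place p0.86 [333.4 280.5]
scene steel_nipple p0.60 [506. 258.] ztop0.020 n 1813 toprect [501.2 403.1] [110.3 106.5] 4.4
   place p0.59 [286.7 275.3]
   place p0.56 [505.  259.9]
scene green_tray p0.93 [455. 263.] ztop0.021 n 1883 toprect [540.2 288.6] [110.5 106.3] 2.9
scene jar p0.67 [
[... 1076 characters left out ...]
 place p0.73 [350.5 233.6]
side steel_nipple p0.87 [383. 260.] ztop0.067 n 383 toprect [598.1 -73. ] [22.4 20.7] 57.7
   place p0.80 [379.7 262.8]
side blue_tray p0.87 [228. 144.] ztop0.018 n 1399 toprect [496.  395.6] [103.7 120. ] 3.7
   place p0.95 [225.4 146.5]
side green_tray p0.56 [262. 170.] ztop0.018 n 1457 toprect [530.7 247.7] [204.8 120.7] 82.5
   place p0.82 [265.4 171.5]
side mat p0.70 [421. 416.] ztop0.005 n 15631 toprect [ 482.3 -350. ] [222.4 203.7] 86.3
   place p0.69 [422.7 414.6]
side jar p0.90 [324. 186.] ztop0.083 n 612 toprect [582.5  99.3] [110.5  37.4] 58.4
side jar p0.74 [345. 300.] ztop0.016 n 452 toprect [498.9 -98.9] [ 65.  127.8] 62.0
   place p0.93 [326.5 198.1]
```

The measurements agree between the two views. I identify the real bins by colour: yellow at (511,-73) mm and red at (507,31) mm, both on pads. The purple bins at (440,182), (333,190) and (223,313) px are look-alikes. Next I go above the stock for a wrist view.

```bash
cat >> h.py <<'E'
def go(x,y,z,yawdeg=90.,st=None):
    """world TCP target, tool x at yaw, tool down -> rotvec(tool), shift cm(tool)"""
    st=st or bot.get_state()
    R0=q2R(st['orientation']); a=np.radians(yawdeg)
    R1=np.array([[np.cos(a),np.sin(a),0],[np.sin(a),-np.cos(a),0],[0,0,-1.]])
    rv=R.from_matrix(R0.T@R1).as_rotvec(); t=R0.T@(np.array([x,y,z])-st['tool_pos'])*100
    print("rotvec",np.round(rv,4),"shift_cm",np.round(t,2),"len",round(np.linalg.norm(t),1),"rotdeg",round(np.degrees(np.linalg.norm(rv)),1), "t",round(st['time_s'],2))
    return rv,t
E
python3 -c "
from h import *
go(.47,-.02,.33)"
```

```text
rotvec [ 0.      0.     -0.4078] shift_cm [-48.2   43.94  -9.87] len 66.0 rotdeg 23.4 t 2.25
```

apply_moves(
  rows=[
    [0, 0, -0.1, -4.3, 3.9, -1.5, -1],
    [0, 0, -0.2, -8.6, 7.8, -3, -1],
    [0, 0, -0.3, -12.9, 11.7, -4.5, -1],
    [0, 0, -0.4, -17.2, 15.6, -6, -1],
    [0, 0, -0.408, -21.5, 19.5, -7.5, -1],
  ],
  newtons=80,
)

```text
time_s: 2.88
tool_pos: [0.3518, 0.3203, 0.307]
orientation: [0.0, 0.707, 0.708, 0.0]
force: [1.3, -0.7, 0.6]
grip_width: 0.0853
```

```bash
python3 -c "
from h import *
go(.47,-.02,.33)"
```

```text
rotvec [ 0.0009 -0.0004  0.0015] shift_cm [-34.04  11.77  -2.3 ] len 36.1 rotdeg 0.1 t 2.88
```

apply_moves(
  rows=[
    [0, 0, 0, -5.7, 2, -0.4, -1],
    [0, 0, 0, -11.5, 4, -0.8, -1],
    [0, 0, 0, -17.3, 6, -1.2, -1],
    [0, 0, 0, -23, 8, -1.6, -1],
    [0, 0, 0, -28.5, 10, -2, -1],
  ],
)

```text
time_s: 3.5
tool_pos: [0.4525, 0.0334, 0.3276]
orientation: [0.001, 0.707, 0.708, 0.001]
force: [1.3, -0.4, -1.0]
grip_width: 0.0854
```

apply_moves(
  rows=[
    [0, 0, 0, -5.5, 1.8, -0.3, -1],
    [0, 0, 0, -5.5, 1.8, -0.3, -1],
    [0, 0, 0, -5.5, 1.8, -0.3, -1],
    [0, 0, 0, -5.5, 1.8, -0.3, -1],
    [0, 0, 0, -5.5, 1.8, -0.3, -1],
  ],
)

```text
time_s: 4.12
tool_pos: [0.4703, -0.0204, 0.3307]
orientation: [0.001, 0.706, 0.708, 0.001]
force: [0.8, 0.5, 0.2]
grip_width: 0.085
```

```bash
cat > look.py <<'E'
from h import *
import sys
def look(tag):
    st=bot.get_state(); p,d=bot.capture("wrist"); cv2.imwrite(f"pics/{tag}.png",p); np.savez(tag+".npz",p=p,d=d,pos=st['tool_pos'],ori=st['orientation'])
    return p,d,st
def hsvm(p,h0,h1,smin=120,vmin=60):
    h=cv2.cvtColor(p,cv2.COLOR_BGR2HSV)
    H=h[...,0].astype(int)
    mh=((H>=h0)&(H<=h1)) if h0<=h1 else ((H>=h0)|(H<=h1))
    return mh&(h[...,1]>smin)&(h[...,2]>vmin)
E
python3 - <<'E'
from look import *
p,d,st=look("w1"); W=cloud("wrist",d,st)
for n,(a,b) in dict(yellow=(20,32),red=(174,5)).items():
    m=hsvm(p,a,b)
    for lo,hi in [(.098,.112),(.006,.022)]:
        print(n,lo,rect(W,m,lo,hi))
print(st['tool_pos'])
E
```

```text
yellow 0.098 (1080, ((509.9542541503906, -73.36178588867188), (55.03903579711914, 95.18225860595703), 89.94762420654297), array([ 0.50745981, -0.07840319,  0.10335256]))
yellow 0.006 (1412, ((659.3402709960938, 107.24435424804688), (481.1502990722656, 388.3013610839844), 85.86767578125), array([ 0.48302552, -0.04523508,  0.0137768 ]))
red 0.098 (978, ((504.25518798828125, 30.42560386657715), (95.22737121582031, 55.22346496582031), 2.587648630142212), array([0.50397504, 0.03985666, 0.10334962]))
red 0.006 (1268, ((522.2717895507812, 35.48271942138672), (140.63975524902344, 87.40941619873047), 1.3739409446716309), array([ 4.90710297e-01, -1.01075256e-04,  1.37519893e-02]))
[ 0.47031512 -0.02040723  0.33065028]
```

View pics/w1.png

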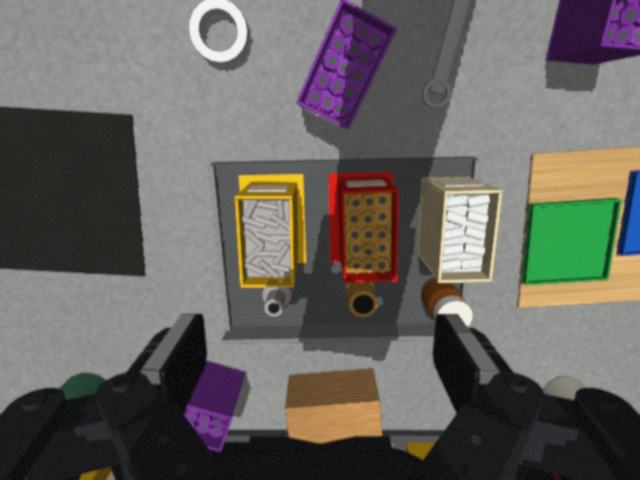

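The wrist view shows the yellow bin at (267,238) px, with the nipple just behind it at (274,300). The red bin is at (369,230), with the coupling at (361,300). The top rims measure yellow (510.0,-73.4) at 0° and red (504.3,30.4) at 2.6°. Next I descend on yellow.

```bash
python3 -c "
from h import *
go(.510,-.0734,.064)"
```

```text
rotvec [ 0.0026 -0.0004  0.0032] shift_cm [-5.31  3.88 26.67] len 27.5 rotdeg 0.2 t 4.17
```

apply_moves(
  rows=[
    [0.002, 0, 0.003, -2.6, 1.9, 4, -1],
    [0.002, 0, 0.003, -5.3, 3.9, 9, -1],
    [0.002, 0, 0.003, -5.3, 3.9, 14, -1],
    [0.002, 0, 0.003, -5.3, 3.9, 17, -1],
    [0.002, 0, 0.003, -5.3, 3.9, 19, -1],
  ],
)

```text
time_s: 4.8
tool_pos: [0.5093, -0.0726, 0.1389]
orientation: [-0.001, 0.707, 0.708, -0.0]
force: [-0.7, -0.4, 0.1]
grip_width: 0.0856
```

```bash
python3 -c "
from h import *
go(.510,-.0734,.064)"
```

```text
rotvec [-0.0015 -0.001   0.0012] shift_cm [-0.09  0.08  7.49] len 7.5 rotdeg 0.1 t 4.8
```

apply_moves(
  rows=[
    [0, 0, 0, -0.1, 0.1, 2, -1],
    [0, 0, 0, -0.1, 0.1, 4.2, -1],
    [0, 0, 0, -0.1, 0.1, 6.2, -1],
    [0, 0, 0, -0.1, 0.1, 7.2, -1],
    [0, 0, 0, -0.1, 0.1, 7.5, -1],
  ],
)

```text
time_s: 5.42
tool_pos: [0.5104, -0.0733, 0.0639]
orientation: [-0.001, 0.707, 0.708, -0.0]
force: [0.5, 0.1, 0.4]
grip_width: 0.0852
```

apply_moves(
  rows=[
    [0, 0, 0, 0, 0, 0, 0],
    [0, 0, 0, 0, 0, 0, 1],
    [0, 0, 0, 0, 0, 0, 1],
    [0, 0, 0, 0, 0, 0, 1],
    [0, 0, 0, 0, 0, 0, 1],
  ],
  newtons=80,
)

```text
time_s: 6.05
tool_pos: [0.5115, -0.0737, 0.0652]
orientation: [0.0, 0.707, 0.708, 0.0]
force: [0.0, -1.0, 6.7]
grip_width: 0.0544
```

```bash
python3 - <<'E'
from look import *
p,d,st=look("w2"); print(st['force'],st['grip_width'],st['tool_pos'])
E
```

```text
[ 0.04770094 -0.97008118  6.6538227 ] 0.05439743291892723 [ 0.5114787  -0.07369602  0.06522493]
```

View pics/w2.png

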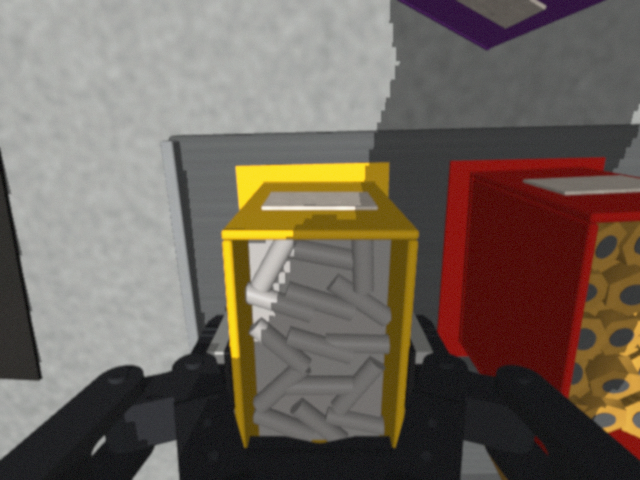

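The wrist view shows the yellow bin square between the fingers, its rim at (320,235) px. Opening is 54.4 mm. Next I lift.

apply_moves(
  rows=[
    [0, 0, 0, 0, 0, -0.6, 1],
    [0, 0, 0, 0, 0, -1.8, 1],
    [0, 0, 0, 0, 0, -3.2, 1],
    [0, 0, 0, 0, 0, -4.4, 1],
    [0, 0, 0, 0, 0, -5, 1],
  ],
)

```text
time_s: 6.72
tool_pos: [0.512, -0.0738, 0.1167]
orientation: [0.001, 0.707, 0.708, 0.001]
force: [-0.9, 0.7, -4.2]
grip_width: 0.054
```

```bash
python3 - <<'E'
from h import *
st=bot.get_state(); print(st['force'],st['wrist_torque'])
go(.4845,-.405,.1)
E
```

```text
[-0.86924614  0.66870577 -4.20193736] [-0.00701078 -0.00276954  0.03456373]
rotvec [0.0029 0.0002 0.0016] shift_cm [-33.11  -2.81   1.67] len 33.3 rotdeg 0.2 t 6.72
```

apply_moves(
  rows=[
    [0.003, 0, 0, -1.5, 0, 0, 1],
    [0.003, 0, 0, -4.5, -0.4, 0, 1],
    [0.003, 0, 0, -8.5, -0.7, 0, 1],
    [0.003, 0, 0, -12.5, -1, 0, 1],
    [0.003, 0, 0, -16.5, -1.4, 0, 1],
  ],
)

```text
time_s: 7.35
tool_pos: [0.4975, -0.2409, 0.1161]
orientation: [-0.0, 0.707, 0.708, -0.0]
force: [1.3, -0.1, -4.0]
grip_width: 0.0544
```

```bash
python3 - <<'E'
from h import *
go(.4845,-.405,.1)
E
```

```text
rotvec [-0.0009  0.0001  0.0013] shift_cm [-16.41  -1.32   1.61] len 16.5 rotdeg 0.1 t 7.35
```

apply_moves(
  rows=[
    [0, 0, 0, -4, -0.3, 0, 1],
    [0, 0, 0, -8, -0.7, 0.5, 1],
    [0, 0, 0, -11.8, -1, 1, 1],
    [0, 0, 0, -14.8, -1.2, 1.5, 1],
    [0, 0, 0, -16.4, -1.3, 1.8, 1],
  ],
)

```text
time_s: 7.98
tool_pos: [0.4836, -0.4068, 0.097]
orientation: [-0.001, 0.707, 0.707, -0.0]
force: [-1.1, 0.5, -4.4]
grip_width: 0.0545
```

```bash
python3 - <<'E'
from h import *
go(.4845,-.405,.056)
from look import look
p,d,st=look("w3")
W=cloud("wrist",d,st)
g=p.max(axis=2)<60
m=g&(abs(W[...,2])<.02)
print(rect(W,m,-.01,.012))
E
```

```text
rotvec [-0.0022 -0.0008 -0.0006] shift_cm [0.17 0.1  4.1 ] len 4.1 rotdeg 0.1 t 7.97
(66844, ((479.407470703125, -349.5838623046875), (219.68458557128906, 192.25326538085938), 86.78085327148438), array([ 0.43336559, -0.31472333,  0.00282009]))
```

View pics/w3.png

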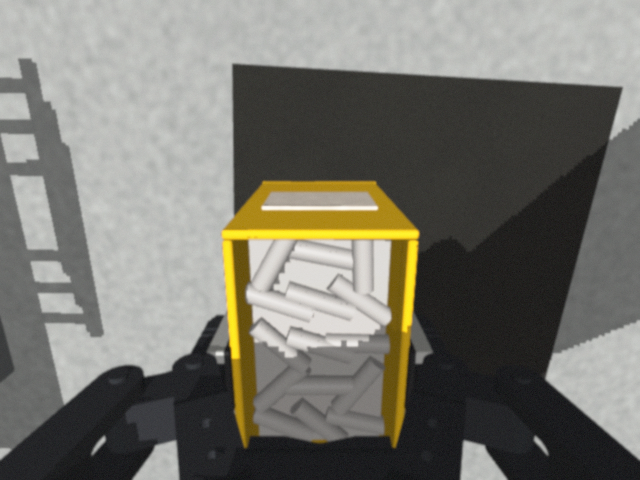

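The wrist view shows the yellow bin held, over the mat. The mat's near edge runs from (233,65) to (620,88) px, and the bin is inside it. Next I lower it.

apply_moves(
  rows=[
    [0, 0, 0, 0.1, 0.1, 1, 1],
    [0, 0, 0, 0.1, 0.1, 2.3, 1],
    [0, 0, 0, 0.1, 0.1, 3.4, 1],
    [0, 0, 0, 0.1, 0.1, 3.9, 1],
    [0, 0, 0, 0.1, 0.1, 4.1, 1],
  ],
)

```text
time_s: 8.65
tool_pos: [0.4845, -0.4064, 0.0554]
orientation: [-0.001, 0.707, 0.707, -0.001]
force: [0.2, -0.1, -3.4]
grip_width: 0.0535
```

apply_moves(
  rows=[
    [0, 0, 0, 0, 0, 0.1, 1],
    [0, 0, 0, 0, 0, 0.15, 1],
    [0, 0, 0, 0, 0, 0.15, 0.3],
    [0, 0, 0, 0, 0, 0.15, -1],
    [0, 0, 0, 0, 0, 0.1, -1],
  ],
)

```text
time_s: 9.28
tool_pos: [0.4851, -0.4071, 0.0556]
orientation: [0.0, 0.707, 0.707, -0.001]
force: [0.5, 0.4, 0.1]
grip_width: 0.0847
```

apply_moves(
  rows=[
    [0, 0, 0, 0, 0, 0, -1],
    [0, 0, 0, 0, 0, -1, -1],
    [0, 0, 0, 0, 0, -3.5, -1],
    [0, 0, 0, 0, 0, -8, -1],
    [0, 0, 0, 0, 0, -13, -1],
  ],
)

```text
time_s: 9.9
tool_pos: [0.4849, -0.4066, 0.187]
orientation: [-0.0, 0.707, 0.707, -0.001]
force: [1.1, -0.9, 0.8]
grip_width: 0.0855
```

```bash
python3 - <<'E'
from h import *
go(.5043,.0304,.25,92.6)
E
```

```text
rotvec [-0.0017  0.0012 -0.0457] shift_cm [43.69  1.91 -6.35] len 44.2 rotdeg 2.6 t 9.9
```

apply_moves(
  rows=[
    [0, 0, 0, 3, 0, -2, -1],
    [0, 0, 0, 9, 0, -4, -1],
    [0, 0, 0, 15, 0, -5, -1],
    [0, 0, -0.02, 21, 1, -6, -1],
    [0, 0, -0.045, 27, 1.5, -6.4, -1],
  ],
)

```text
time_s: 10.52
tool_pos: [0.5005, -0.1349, 0.2528]
orientation: [0.001, 0.691, 0.723, -0.0]
force: [0.7, -0.1, -0.0]
grip_width: 0.0851
```

apply_moves(
  rows=[
    [0, 0, 0, 5, 0.1, 0, -1],
    [0, 0, 0, 10, 0.3, 0, -1],
    [0, 0, 0, 14, 0.4, 0, -1],
    [0, 0, 0, 16.4, 0.4, 0, -1],
    [0, 0, 0, 16.7, 0.4, 0, -1],
  ],
)

```text
time_s: 11.15
tool_pos: [0.4969, 0.0333, 0.2533]
orientation: [0.002, 0.69, 0.724, 0.0]
force: [-0.5, -0.5, -0.1]
grip_width: 0.0854
```

```bash
python3 - <<'E'
from look import *
p,d,st=look("w4"); W=cloud("wrist",d,st)
m=hsvm(p,174,5); r=rect(W,m,.098,.112); print(r)
m=hsvm(p,20,32)&(W[...,1]<-.02)&(W[...,1]>-.14); print(rect(W,m,.008,.022))
(x,y)=np.array(r[1][0])/1000
go(x,y,.064,92.6)
E
```

```text
(1638, ((504.08807373046875, 30.384374618530273), (94.77326965332031, 55.15766525268555), 2.667816400527954), array([0.50315815, 0.0284556 , 0.10339049]))
(8418, ((510.987060546875, -76.19621276855469), (112.96855163574219, 77.53286743164062), 1.4203758239746094), array([ 0.50654435, -0.07548198,  0.01377142]))
rotvec [0.0025 0.0025 0.0012] shift_cm [-0.22  0.65 18.91] len 18.9 rotdeg 0.2 t 11.2
```

View pics/w4.png

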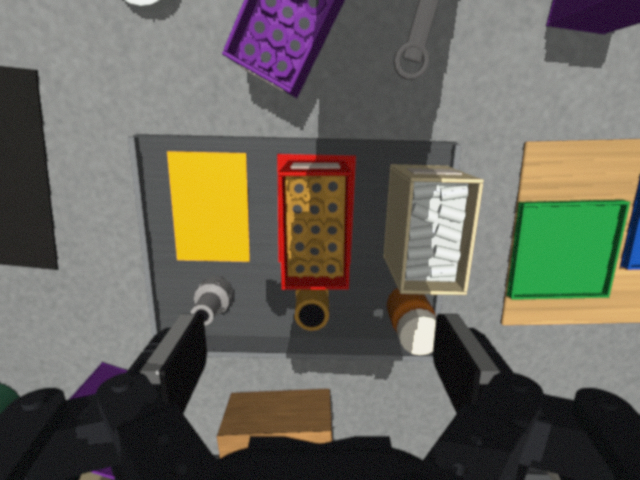

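The wrist view shows the yellow pad bare at (210,206) px, the nipple at (211,298), the coupling at (311,310) and the red bin at (316,222). Next I descend on the red bin at (504,30.4), 2.6°.

apply_moves(
  rows=[
    [0.002, 0.002, 0, -0.2, 0.6, 4, -1],
    [0.002, 0.002, 0, -0.2, 0.65, 9, -1],
    [0.002, 0.002, 0, -0.2, 0.65, 13, -1],
    [0.002, 0.002, 0, -0.2, 0.65, 14.5, -1],
    [0.002, 0.002, 0, -0.2, 0.65, 15, -1],
  ],
)

```text
time_s: 11.82
tool_pos: [0.5042, 0.03, 0.1031]
orientation: [0.0, 0.691, 0.723, -0.0]
force: [-0.4, 0.1, 0.7]
grip_width: 0.0855
```

```bash
python3 - <<'E'
from h import *
go(.5041,.0304,.064,92.6)
E
```

```text
rotvec [0.0003 0.0006 0.0003] shift_cm [ 0.04 -0.01  3.91] len 3.9 rotdeg 0.0 t 11.82
```

apply_moves(
  rows=[
    [0, 0, 0, 0, 0, 2, -1],
    [0, 0, 0, 0, 0, 3.5, -1],
    [0, 0, 0, 0, 0, 3.9, -1],
    [0, 0, 0, 0, 0, 3.9, 0],
    [0, 0, 0, 0, 0, 3.9, 1],
  ],
)

```text
time_s: 12.45
tool_pos: [0.5052, 0.0299, 0.0655]
orientation: [0.001, 0.691, 0.723, 0.0]
force: [3.5, -1.0, -2.3]
grip_width: 0.054
```

apply_moves(
  rows=[
    [0, 0, 0, 0, 0, 0, 1],
    [0, 0, 0, 0, 0, 0, 1],
    [0, 0, 0, 0, 0, -0.5, 1],
    [0, 0, 0, 0, 0, -2, 1],
    [0, 0, 0, 0, 0, -3.8, 1],
  ],
)

```text
time_s: 13.08
tool_pos: [0.5051, 0.0299, 0.1046]
orientation: [0.001, 0.691, 0.723, 0.0]
force: [0.9, 0.2, -3.1]
grip_width: 0.0542
```

```bash
python3 - <<'E'
from h import *
go(.482,-.295,.1,90)
from look import look
look("w5")
E
```

```text
rotvec [0.0022 0.0011 0.0459] shift_cm [-32.35  -3.79   0.49] len 32.6 rotdeg 2.6 t 13.07
```

View pics/w5.png

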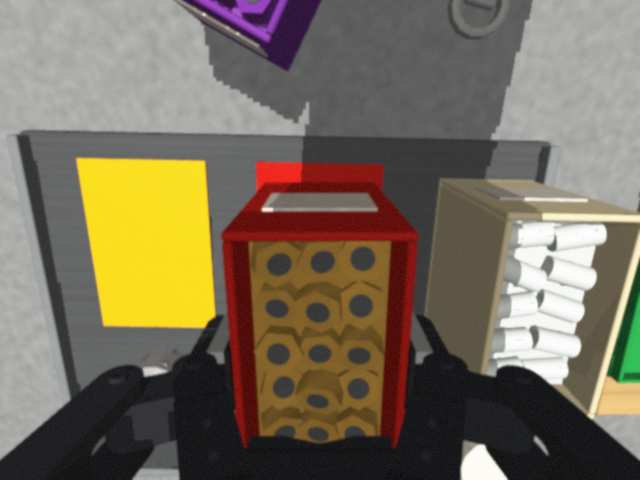

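The wrist view shows the red bin held square, rim at (320,237) px. Next it goes to the mat at (482,-295).

apply_moves(
  rows=[
    [0, 0, 0, -1.5, -0.3, -0.8, 1],
    [0, 0, 0.01, -4.5, -0.8, -1, 1],
    [0, 0, 0.02, -8.5, -1.2, -1, 1],
    [0, 0, 0.03, -12.5, -1.7, -1, 1],
    [0, 0, 0.045, -16.5, -2.1, -1, 1],
  ],
)

```text
time_s: 13.75
tool_pos: [0.4933, -0.138, 0.1187]
orientation: [0.004, 0.707, 0.707, 0.002]
force: [0.7, 0.4, -3.8]
grip_width: 0.0542
```

```bash
python3 - <<'E'
from h import *
go(.482,-.295,.09,90)
E
```

```text
rotvec [0.0084 0.0019 0.0002] shift_cm [-15.7   -1.16   2.89] len 16.0 rotdeg 0.5 t 13.75
```

apply_moves(
  rows=[
    [0.004, 0.001, 0, -4, -0.3, 0, 1],
    [0.008, 0.002, 0, -8, -0.6, 0, 1],
    [0.008, 0.002, 0, -11.5, -0.9, 0.5, 1],
    [0.008, 0.002, 0, -14.3, -1.1, 1.5, 1],
    [0.008, 0.002, 0, -15.7, -1.2, 2.5, 1],
  ],
)

```text
time_s: 14.38
tool_pos: [0.481, -0.2971, 0.0941]
orientation: [0.0, 0.708, 0.706, 0.0]
force: [0.1, -0.0, -4.1]
grip_width: 0.0543
```

```bash
python3 - <<'E'
from h import *
go(.482,-.295,.0545,90)
from look import look
look("w6")
E
```

```text
rotvec [ 0.0009  0.0005 -0.0018] shift_cm [0.21 0.09 3.96] len 4.0 rotdeg 0.1 t 14.38
```

View pics/w6.png

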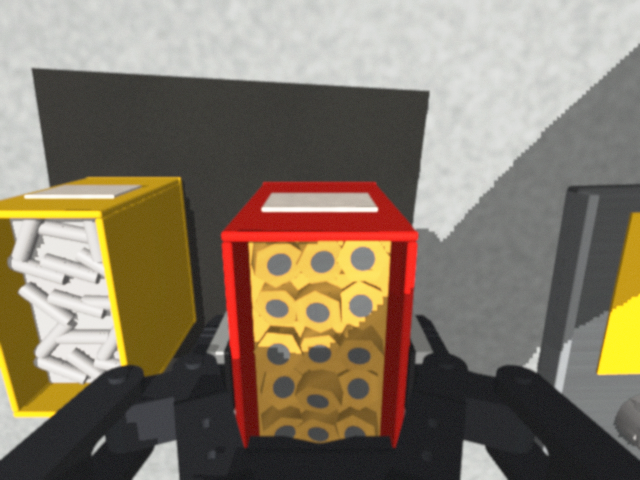

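The wrist view shows yellow parked at (90,290) px and red above the mat with room both sides. Next I lower it.

apply_moves(
  rows=[
    [0, 0, 0, 0.1, 0.1, 1.2, 1],
    [0, 0, 0, 0.1, 0.1, 2.6, 1],
    [0, 0, 0, 0.1, 0.1, 3.5, 1],
    [0, 0, 0, 0.1, 0.1, 3.9, 1],
    [0, 0, 0, 0.1, 0.1, 4.0, 1],
  ],
)

```text
time_s: 15.05
tool_pos: [0.481, -0.2953, 0.0544]
orientation: [-0.002, 0.707, 0.707, -0.001]
force: [-10.0, 5.4, 16.0]
grip_width: 0.0541
```

apply_moves(
  rows=[
    [0, 0, 0, 0, 0, 0.1, 1],
    [0, 0, 0, 0, 0, 0.1, 0.3],
    [0, 0, 0, 0, 0, 0.1, -1],
    [0, 0, 0, 0, 0, 0, -1],
    [0, 0, 0, 0, 0, 0, -1],
  ],
)

```text
time_s: 15.68
tool_pos: [0.4811, -0.2955, 0.0545]
orientation: [-0.002, 0.707, 0.707, -0.001]
force: [-0.3, -0.0, -0.2]
grip_width: 0.0853
```

apply_moves(
  rows=[
    [0, 0, 0, 0, 0, -1, -1],
    [0, 0, 0, 0, 0, -4, -1],
    [0, 0, 0, 0, 0, -9, -1],
    [0, 0, 0, 0, 0, -14, -1],
    [0, 0, 0, 0, 0, -19, -1],
  ],
)

```text
time_s: 16.3
tool_pos: [0.4817, -0.2958, 0.247]
orientation: [-0.001, 0.707, 0.707, -0.0]
force: [0.6, -0.1, -0.8]
grip_width: 0.0852
```

```bash
python3 - <<'E'
from look import *
p,d,st=look("w7")
go(.55,-.02,.27,90)
E
```

```text
rotvec [ 0.0079  0.0066 -0.0005] shift_cm [27.78  6.54 -1.55] len 28.6 rotdeg 0.6 t 16.35
```

View pics/w7.png

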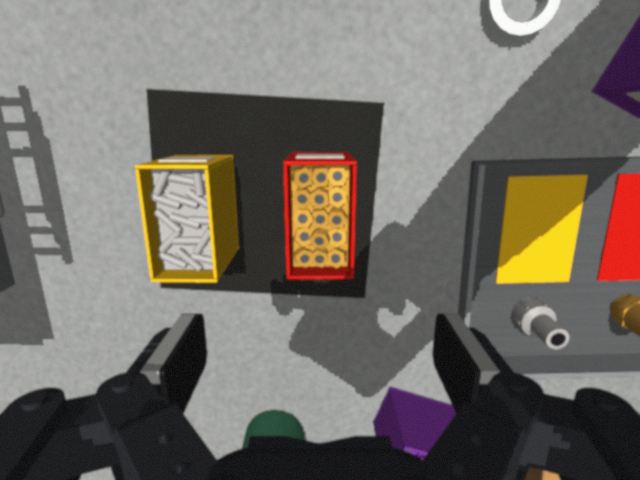

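Both bins stand upright on the mat, yellow at (185,220) px and red at (320,217). Now the fittings.

apply_moves(
  rows=[
    [0.002, 0.002, 0, 4, 0.6, -0.5, -1],
    [0.004, 0.004, 0, 9.5, 1.4, -1.5, -1],
    [0.007, 0.006, 0, 15.5, 2.3, -2.3, -1],
    [0.007, 0.006, 0, 21, 3.2, -2.8, -1],
    [0.007, 0.006, 0, 26, 4, -3, -1],
  ],
)

```text
time_s: 16.98
tool_pos: [0.5247, -0.0358, 0.2857]
orientation: [0.001, 0.707, 0.707, 0.001]
force: [1.0, -1.3, 0.2]
grip_width: 0.0856
```

apply_moves(
  rows=[
    [0, 0, 0, 1.5, 0, 0, -1],
    [0, 0, 0, 1.5, 0, 0, -1],
    [0, 0, 0, 1.5, 0, 0, -1],
    [0, 0, 0, 1.5, 0, 0, -1],
    [0, 0, 0, 1.5, 0, 0, -1],
  ],
)

```text
time_s: 17.6
tool_pos: [0.5247, -0.0218, 0.2856]
orientation: [0.001, 0.708, 0.706, 0.001]
force: [-0.0, 0.6, 0.5]
grip_width: 0.0855
```

```bash
python3 - <<'E'
from look import *
p,d,st=look("w8"); W=cloud("wrist",d,st)
print(st['tool_pos'])
for n,(a,b),(lo,hi) in [("y",(20,32),(-.14,-.02)),("r",(174,5),(-.03,.09))]:
    m=hsvm(p,a,b)&(W[...,1]>lo)&(W[...,1]<hi)&(W[...,0]<.57)
    m=cv2.morphologyEx(m.astype(np.uint8),cv2.MORPH_OPEN,np.ones((3,3)))>0
    print(n,rect(W,m,.008,.022))
for n,(lo,hi) in dict(nip=(-.12,-.02),coup=(-.01,.075)).items():
    for z0,z1 in [(.060,.075),(.045,.060)]:
        m=(W[...,0]>.56)&(W[...,0]<.635)&(W[...,1]>lo)&(W[...,1]<hi)&(W[...,2]>z0)&(W[...,2]<z1)
        P=W[m]; print(n,z0,len(P)); 
        if len(P)>5:
            c,rr=cv2.minEnclosingCircle(P[:,:2].astype(np.float32)*1000); print(c,rr,np.median(P,0))
E
```

```text
[ 0.5246748  -0.02179358  0.28556181]
y (7633, ((510.7464294433594, -75.77494812011719), (112.31645965576172, 77.05414581298828), 1.181519865989685), array([ 0.50698473, -0.07551946,  0.01373907]))
r (7597, ((508.07781982421875, 29.782840728759766), (111.84262084960938, 76.52236938476562), 1.4109102487564087), array([0.5041379 , 0.02952457, 0.01377424]))
nip 0.06 395
(599.6331176757812, -72.0354232788086) 11.107176780700684 [ 0.59824705 -0.07165257  0.06689411]
nip 0.045 112
(598.9383544921875, -71.87715911865234) 10.881948471069336 [ 0.59061118 -0.06869656  0.05207156]
coup 0.06 841
(594.8316650390625, 30.256282806396484) 16.855260848999023 [0.59324579 0.03002233 0.06704519]
coup 0.045 156
(591.2816162109375, 29.07609748840332) 15.927718162536621 [0.5806466  0.02496715 0.05282358]
```

View pics/w8.png

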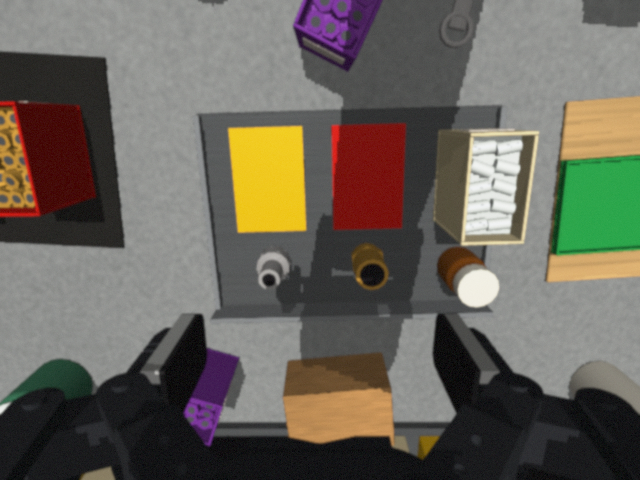

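Both pads are bare, yellow at (268,180) px and red at (370,177). The nipple's top is at (269,281) px and the coupling's at (372,273), both free now. Pads come out at yellow (510.7,-75.8) and red (508.1,29.8), yaw ≈1.4°. The coupling is at (594.8,30.3). I grip it first.

```bash
python3 - <<'E'
from look import *
go(.5948,.0303,.033,91.4)
E
```

```text
rotvec [ 0.003  0.001 -0.026] shift_cm [ 5.23  6.93 25.27] len 26.7 rotdeg 1.5 t 17.65
```

apply_moves(
  rows=[
    [0, 0, -0.01, 1.7, 2.3, 3, -1],
    [0, 0, -0.026, 4.2, 5.5, 7.5, -1],
    [0.003, 0.001, -0.026, 5.2, 6.9, 12, -1],
    [0.003, 0.001, -0.026, 5.2, 6.9, 15.5, -1],
    [0.003, 0.001, -0.026, 5.2, 6.9, 17, -1],
  ],
)

```text
time_s: 18.27
tool_pos: [0.5928, 0.03, 0.1128]
orientation: [-0.002, 0.698, 0.716, -0.002]
force: [-0.0, -0.7, 0.6]
grip_width: 0.0853
```

```bash
python3 - <<'E'
from look import *
p,d,st=look("w9"); W=cloud("wrist",d,st)
for lo,hi in [(-.01,.075)]:
    m=(W[...,0]>.56)&(W[...,0]<.635)&(W[...,1]>lo)&(W[...,1]<hi)&(W[...,2]>.062)&(W[...,2]<.072)
    P=W[m]; print(len(P)); 
    if len(P)>5: print(cv2.minEnclosingCircle(P[:,:2].astype(np.float32)*1000))
go(.5948,.0303,.033,91.4)
E
```

```text
2950
((594.5641479492188, 30.421483993530273), 16.50692367553711)
rotvec [-0.0055 -0.0003 -0.0003] shift_cm [0.03 0.29 7.9 ] len 7.9 rotdeg 0.3 t 18.32
```

View pics/w9.png

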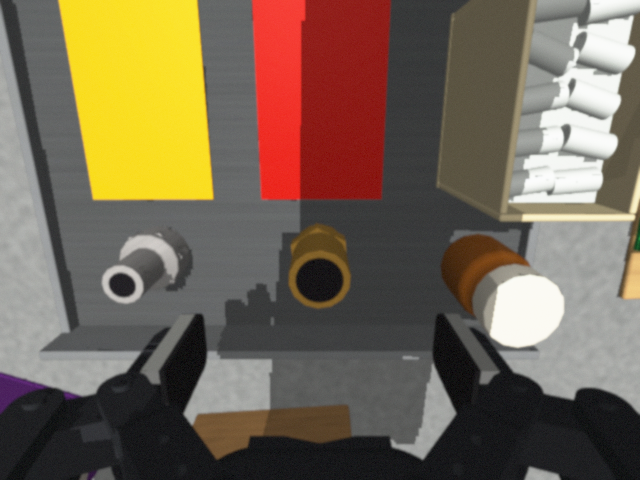

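The wrist view shows the coupling at (320,275) px midway between the fingers, with the jar at (515,300) px clear. Refined centre is (594.6,30.4). Next I go down and close.

apply_moves(
  rows=[
    [-0.003, 0, 0, 0, 0.2, 2, -1],
    [-0.005, 0, 0, 0, 0.25, 4.5, -1],
    [-0.005, 0, 0, 0, 0.25, 6.5, -1],
    [-0.005, 0, 0, 0, 0.25, 7.6, -1],
    [-0.005, 0, 0, 0, 0.25, 7.9, -1],
  ],
)

```text
time_s: 18.95
tool_pos: [0.5944, 0.0299, 0.0328]
orientation: [-0.0, 0.699, 0.716, -0.0]
force: [0.1, 0.5, 0.1]
grip_width: 0.0854
```

apply_moves(
  rows=[
    [0, 0, 0, 0, 0, 0, -0.4],
    [0, 0, 0, 0, 0, 0, 0.2],
    [0, 0, 0, 0, 0, 0, 1],
    [0, 0, 0, 0, 0, 0, 1],
    [0, 0, 0, 0, 0, 0, 1],
  ],
  newtons=70,
)

```text
time_s: 19.58
tool_pos: [0.5953, 0.0299, 0.0338]
orientation: [0.0, 0.699, 0.716, 0.0]
force: [-0.4, -0.4, 3.9]
grip_width: 0.0305
```

apply_moves(
  rows=[
    [0, 0, 0, 0, 0, 0, 1],
    [0, 0, 0, 0, 0, -0.5, 1],
    [0, 0, 0, 0, 0, -2, 1],
    [0, 0, 0, 0, 0, -4.5, 1],
    [0, 0, 0, 0, 0, -7, 1],
  ],
)

```text
time_s: 20.2
tool_pos: [0.5949, 0.0299, 0.1049]
orientation: [0.0, 0.699, 0.716, 0.0]
force: [-0.4, 0.2, -2.0]
grip_width: 0.0303
```

```bash
python3 - <<'E'
from look import *
p,d,st=look("w10"); print(st['force'],st['grip_width'])
go(.50,.34,.20,92)
E
```

```text
[-0.36860189  0.23490199 -1.98635798] 0.030332817392602143
rotvec [ 0.0074  0.0003 -0.0108] shift_cm [31.24 -8.93 -9.15] len 33.8 rotdeg 0.8 t 20.25
```

View pics/w10.png

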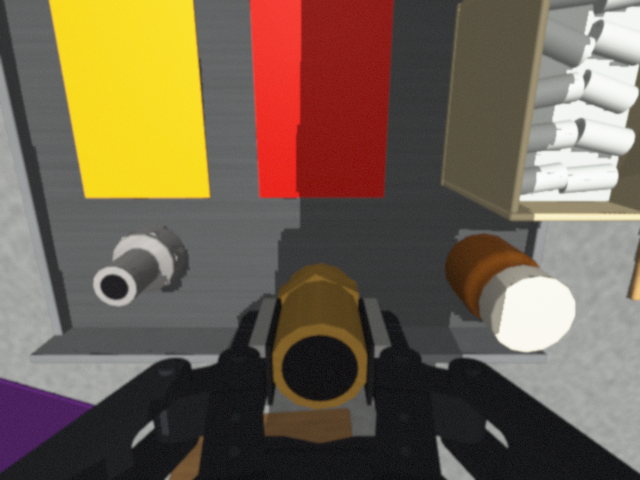

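The coupling is held upright at (320,340) px, force about 2 N as expected for 0.2 kg. Next I raise it and carry it left to the trays.

apply_moves(
  rows=[
    [0, 0, 0, 0, 0, -2.5, 1],
    [0.003, 0, 0, 0, -0.5, -6, 1],
    [0.005, 0, 0, 1.5, -1.5, -9, 1],
    [0.007, 0, 0, 5, -2.5, -10.5, 1],
    [0.007, 0, -0.01, 9, -3.5, -11, 1],
  ],
)

```text
time_s: 20.88
tool_pos: [0.5598, 0.1195, 0.2208]
orientation: [0.001, 0.695, 0.719, 0.001]
force: [0.6, 0.5, -2.2]
grip_width: 0.0305
```

apply_moves(
  rows=[
    [0, 0, 0, 4.5, -1.3, 0, 1],
    [0, 0, 0, 9.5, -2.8, 0, 1],
    [0, 0, 0, 14.5, -4, 0, 1],
    [0, 0, 0, 18, -5, 0, 1],
    [0, 0, 0, 19, -5.2, 0, 1],
  ],
)

```text
time_s: 21.5
tool_pos: [0.5005, 0.3093, 0.2205]
orientation: [0.001, 0.694, 0.72, 0.001]
force: [-0.2, 0.0, -1.1]
grip_width: 0.0307
```

```bash
python3 - <<'E'
from look import *
p,d,st=look("w11"); W=cloud("wrist",d,st); print(st['tool_pos'])
for n,(a,b) in dict(blue=(100,130),green=(50,80)).items():
    m=hsvm(p,a,b,100,50)&(W[...,1]>.2)&(W[...,1]<.5)&(W[...,0]>.4)&(W[...,0]<.62)
    m=cv2.morphologyEx(m.astype(np.uint8),cv2.MORPH_OPEN,np.ones((3,3)))>0
    for lo,hi in [(0,.03),(.014,.025),(.0,.013)]: print(n,lo,rect(W,m,lo,hi))
E
```

```text
[0.50054707 0.30934825 0.22052479]
blue 0 (12914, ((497.70721435546875, 402.51300048828125), (103.95142364501953, 104.05572509765625), 4.035245895385742), array([0.49559872, 0.40435138, 0.0090208 ]))
blue 0.014 (1543, ((497.7091064453125, 402.6760559082031), (103.95210266113281, 103.71550750732422), 4.050981044769287), array([0.49389875, 0.411741  , 0.01752129]))
blue 0.0 (11280, ((497.7001037597656, 401.55657958984375), (99.61599731445312, 102.08149719238281), 3.923818588256836), array([0.495682  , 0.40364828, 0.00887508]))
green 0 (9889, ((536.7483520507812, 288.78790283203125), (103.6988754272461, 102.99024200439453), 4.115379810333252), array([0.52724373, 0.28087163, 0.00900346]))
green 0.014 (1122, ((536.7483520507812, 288.78790283203125), (103.6988754272461, 102.99024200439453), 4.115379810333252), array([0.50547419, 0.26393932, 0.01745812]))
green 0.0 (8713, ((536.0557861328125, 288.58746337890625), (101.91751861572266, 99.2602310180664), 4.286231517791748), array([0.52859433, 0.28222415, 0.00887983]))
```

View pics/w11.png

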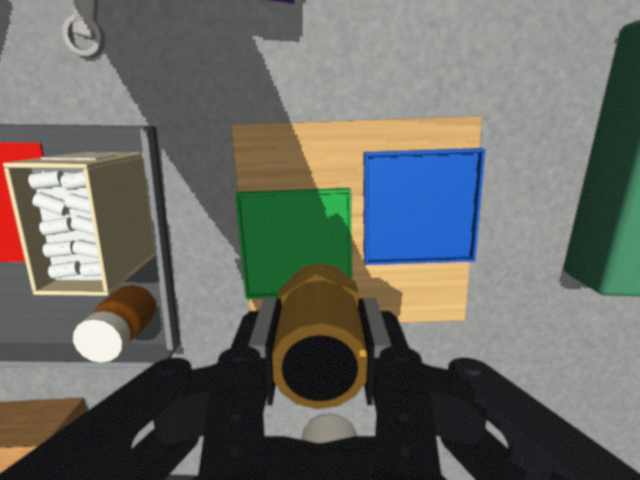

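The blue tray is at (423,205) px → (497.7,402.5), and the green tray at (295,245) px → (536.7,288.8). Both floors are at z = 9 mm. Next I place the coupling in blue.

```bash
python3 - <<'E'
from look import *
go(.4984,.4025,.0308,92)
E
```

```text
rotvec [ 0.003  -0.0004  0.0004] shift_cm [ 9.31  0.04 18.97] len 21.1 rotdeg 0.2 t 21.55
```

apply_moves(
  rows=[
    [0.003, 0, 0, 2.5, 0, 1, 1],
    [0.003, 0, 0, 6.5, 0, 4, 1],
    [0.003, 0, 0, 9, 0, 8.5, 1],
    [0.003, 0, 0, 9.3, 0, 12.5, 1],
    [0.003, 0, 0, 9.3, 0, 14.5, 1],
  ],
)

```text
time_s: 22.18
tool_pos: [0.497, 0.4006, 0.0723]
orientation: [-0.0, 0.695, 0.719, -0.002]
force: [-0.1, -0.8, -2.4]
grip_width: 0.0304
```

```bash
python3 - <<'E'
from look import *
go(.4984,.4025,.0308,92)
E
```

```text
rotvec [-0.0038  0.0025 -0.0003] shift_cm [0.19 0.17 4.15] len 4.2 rotdeg 0.3 t 22.18
```

apply_moves(
  rows=[
    [-0.003, 0.002, 0, 0.2, 0.1, 1.2, 1],
    [-0.003, 0.002, 0, 0.2, 0.15, 2.6, 1],
    [-0.003, 0.002, 0, 0.2, 0.15, 3.6, 1],
    [-0.003, 0.002, 0, 0.2, 0.15, 4.0, 1],
    [-0.003, 0.002, 0, 0.2, 0.15, 4.1, 1],
  ],
)

```text
time_s: 22.8
tool_pos: [0.4985, 0.4027, 0.0316]
orientation: [-0.0, 0.695, 0.719, -0.0]
force: [0.1, 0.6, -1.4]
grip_width: 0.0306
```

apply_moves(
  rows=[
    [0, 0, 0, 0, 0, 0.1, 1],
    [0, 0, 0, 0, 0, 0.1, 0.5],
    [0, 0, 0, 0, 0, 0.1, 0],
    [0, 0, 0, 0, 0, 0, -1],
    [0, 0, 0, 0, 0, 0, -1],
  ],
)

```text
time_s: 23.42
tool_pos: [0.4988, 0.403, 0.0322]
orientation: [0.0, 0.695, 0.719, 0.0]
force: [0.9, -0.0, -0.4]
grip_width: 0.077
```

apply_moves(
  rows=[
    [0, 0, 0, 0, 0, 0, -1],
    [0, 0, 0, 0, 0, -2, -1],
    [0, 0, 0, 0, 0, -6, -1],
    [0, 0, 0, 0, 0, -11, -1],
    [0, 0, 0, 0, 0, -16, -1],
  ],
)

```text
time_s: 24.05
tool_pos: [0.4988, 0.4029, 0.1953]
orientation: [0.0, 0.695, 0.719, 0.001]
force: [0.4, 0.2, 0.1]
grip_width: 0.0852
```

```bash
python3 - <<'E'
from look import *
p,d,st=look("w12"); W=cloud("wrist",d,st); print(st['tool_pos'])
m=(W[...,0]>.45)&(W[...,0]<.55)&(W[...,1]>.35)&(W[...,1]<.45)&(W[...,2]>.057)&(W[...,2]<.072)
P=W[m]; print(len(P),cv2.minEnclosingCircle(P[:,:2].astype(np.float32)*1000),np.median(P,0))
m=hsvm(p,100,130,100,50)&(W[...,1]>.2)&(W[...,1]<.5)&(W[...,0]>.4)&(W[...,0]<.62)
print(rect(W,m,.014,.025))
go(.5996,-.072,.25,91.4)
E
```

```text
[0.49878983 0.40294041 0.19534437]
1564 ((498.3984375, 403.4983215332031), 16.407312393188477) [0.49741382 0.40355825 0.06400931]
(1728, ((497.355224609375, 402.72198486328125), (103.22261810302734, 103.36674499511719), 4.013443946838379), array([0.49365729, 0.40502257, 0.01747764]))
rotvec [ 0.0131 -0.0083  0.0104] shift_cm [-48.     8.15  -4.82] len 48.9 rotdeg 1.1 t 24.1
```

View pics/w12.png

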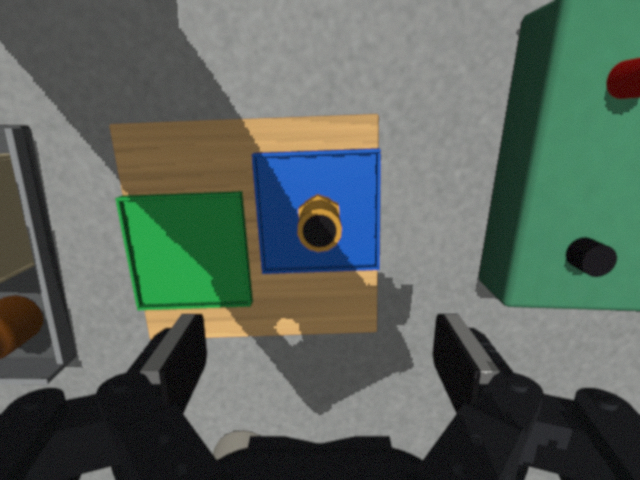

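The coupling stands upright in the blue tray at (320,225) px, within about 1 mm of its centre. Next comes the nipple.

apply_moves(
  rows=[
    [0, 0, 0, -4, 0.3, -2, -1],
    [0.004, -0.003, 0, -10, 0.9, -4, -1],
    [0.008, -0.006, 0, -16, 1.7, -4.8, -1],
    [0.013, -0.008, 0, -22, 2.7, -4.8, -1],
    [0.013, -0.008, 0.01, -28, 3.8, -4.8, -1],
  ],
)

```text
time_s: 24.72
tool_pos: [0.5495, 0.1245, 0.2528]
orientation: [0.001, 0.698, 0.716, 0.001]
force: [0.5, -0.5, 0.3]
grip_width: 0.0853
```

```bash
python3 - <<'E'
from look import *
d=np.load("w12.npz"); st=dict(tool_pos=d['pos'],orientation=d['ori']); W=cloud("wrist",d['d'],st); p=d['p']
m=hsvm(p,50,80,100,50)&(W[...,1]>.2)&(W[...,1]<.36)&(W[...,0]>.4)&(W[...,0]<.62)
print(rect(W,m,.014,.025))
go(.5996,-.072,.2,91.4)
E
```

```text
(1956, ((536.6292724609375, 289.24951171875), (104.14605712890625, 104.41940307617188), 3.99210786819458), array([0.53152845, 0.283346  , 0.01731118]))
rotvec [ 0.003  -0.0005  0.0004] shift_cm [-19.78   4.51   5.29] len 21.0 rotdeg 0.2 t 24.73
```

apply_moves(
  rows=[
    [0, 0, 0, -5, 1, 0, -1],
    [0, 0, 0, -11, 2.5, 0, -1],
    [0.003, 0, 0, -16, 3.6, 1.5, -1],
    [0.003, 0, 0, -19, 4.4, 5, -1],
    [0.003, 0, 0, -19.8, 4.5, 9.5, -1],
  ],
)

```text
time_s: 25.35
tool_pos: [0.6014, -0.0747, 0.1599]
orientation: [0.002, 0.699, 0.715, 0.002]
force: [0.5, 0.4, -0.2]
grip_width: 0.0854
```

apply_moves(
  rows=[
    [0, 0, 0, 0, 0, 2.5, -1],
    [0, 0, 0, 0, 0, 4, -1],
    [0, 0, 0, 0, 0, 4.5, -1],
    [0, 0, 0, 0, 0, 4.5, -1],
    [0, 0, 0, 0, 0, 4.5, -1],
  ],
)

```text
time_s: 25.98
tool_pos: [0.6025, -0.0747, 0.1164]
orientation: [0.003, 0.699, 0.715, 0.002]
force: [-0.1, -0.2, -0.1]
grip_width: 0.0858
```

```bash
python3 - <<'E'
from look import *
p,d,st=look("w13"); W=cloud("wrist",d,st); print(st['tool_pos'])
m=(W[...,0]>.56)&(W[...,0]<.635)&(W[...,1]>-.12)&(W[...,1]<-.02)
for a,b in [(.062,.072),(.015,.036)]:
    P=W[m&(W[...,2]>a)&(W[...,2]<b)]; print(len(P),cv2.minEnclosingCircle(P[:,:2].astype(np.float32)*1000),np.median(P,0))
go(.5996,-.072,.038,91.4)
E
```

```text
[ 0.60254484 -0.07467992  0.11644262]
1328 ((599.8522338867188, -72.3846206665039), 11.260186195373535) [ 0.59865525 -0.07223896  0.06691576]
1123 ((576.5789184570312, -74.41020202636719), 37.63653564453125) [ 0.58740794 -0.07254839  0.03401499]
rotvec [ 0.0074  0.0014 -0.0019] shift_cm [ 0.29 -0.34  7.83] len 7.8 rotdeg 0.4 t 26.02
```

View pics/w13.png

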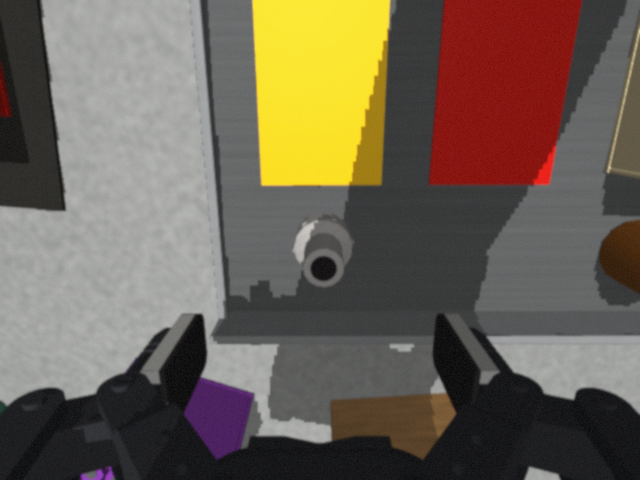

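The wrist view shows the nipple's top at (323,267) px between the fingers; its centre is (599.7,-72.3).

apply_moves(
  rows=[
    [0.004, 0.001, 0, 0.15, -0.2, 2, -1],
    [0.007, 0.001, -0.002, 0.26, -0.34, 4.5, -1],
    [0.007, 0.001, -0.002, 0.26, -0.34, 6.5, -1],
    [0.007, 0.001, -0.002, 0.26, -0.34, 7.5, -1],
    [0.007, 0.001, -0.002, 0.26, -0.34, 7.8, -1],
  ],
)

```text
time_s: 26.65
tool_pos: [0.5992, -0.0722, 0.0373]
orientation: [-0.0, 0.698, 0.716, -0.0]
force: [-0.3, -0.4, 0.3]
grip_width: 0.0851
```

apply_moves(
  rows=[
    [0, 0, 0, 0, 0, 0, -0.4],
    [0, 0, 0, 0, 0, 0, 0.3],
    [0, 0, 0, 0, 0, 0, 1],
    [0, 0, 0, 0, 0, 0, 1],
    [0, 0, 0, 0, 0, 0, 1],
  ],
)

```text
time_s: 27.28
tool_pos: [0.5999, -0.0725, 0.0382]
orientation: [0.001, 0.698, 0.716, -0.0]
force: [-0.4, -0.9, 3.6]
grip_width: 0.0191
```

apply_moves(
  rows=[
    [0, 0, 0, 0, 0, 0, 1],
    [0, 0, 0, 0, 0, -0.5, 1],
    [0, 0, 0, 0, 0, -2, 1],
    [0, 0, 0, 0, 0, -4.5, 1],
    [0, 0, 0, 0, 0, -7, 1],
  ],
)

```text
time_s: 27.9
tool_pos: [0.5997, -0.0723, 0.1095]
orientation: [0.0, 0.698, 0.716, -0.0]
force: [-0.6, 0.3, -1.2]
grip_width: 0.0196
```

```bash
python3 - <<'E'
from look import *
p,d,st=look("w14"); print(st['force'],st['grip_width'])
go(.537,.289,.21,92)
E
```

```text
[-0.61655281  0.26369184 -1.15932743] 0.01959304410021358
rotvec [ 0.0072  0.0022 -0.0103] shift_cm [36.31 -5.56 -9.73] len 38.0 rotdeg 0.7 t 27.95
```

View pics/w14.png

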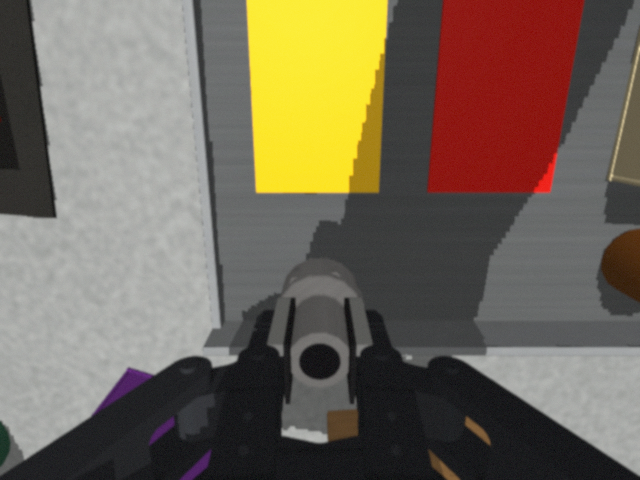

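The nipple is held upright, neck at (320,330) px. Next I carry it to the green tray.

apply_moves(
  rows=[
    [0, 0, 0, 0.5, 0, -2.5, 1],
    [0.003, 0, 0, 2, -0.3, -6, 1],
    [0.005, 0, 0, 5, -0.8, -9, 1],
    [0.007, 0.002, 0, 10, -1.6, -10, 1],
    [0.007, 0.002, -0.01, 15, -2.4, -10, 1],
  ],
)

```text
time_s: 28.58
tool_pos: [0.5742, 0.0779, 0.2153]
orientation: [0.001, 0.695, 0.719, 0.001]
force: [0.1, 0.6, -2.5]
grip_width: 0.0194
```

```bash
python3 - <<'E'
from look import *
go(.5367,.289,.21,92)
E
```

```text
rotvec [ 0.0037 -0.     -0.001 ] shift_cm [21.22 -3.03  0.52] len 21.4 rotdeg 0.2 t 28.57
```

apply_moves(
  rows=[
    [0, 0, 0, 5, -0.7, 0, 1],
    [0.003, 0, 0, 10.5, -1.5, 0, 1],
    [0.003, 0, 0, 16, -2.3, 0, 1],
    [0.003, 0, 0, 19.8, -2.9, 2, 1],
    [0.003, 0, 0, 21.2, -3, 6, 1],
  ],
)

```text
time_s: 29.2
tool_pos: [0.5379, 0.2919, 0.1572]
orientation: [0.001, 0.694, 0.72, 0.003]
force: [0.7, -0.5, -2.9]
grip_width: 0.0195
```

```bash
python3 - <<'E'
from look import *
go(.5368,.2889,.035,92)
p,d,st=look("w15")
E
```

```text
rotvec [ 0.0059 -0.0025  0.0019] shift_cm [-0.32 -0.2  12.22] len 12.2 rotdeg 0.4 t 29.2
```

View pics/w15.png

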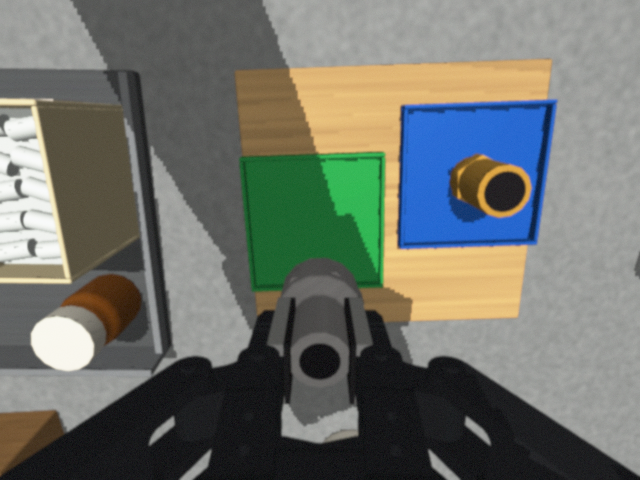

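The nipple is over the green tray at (315,220) px, and the coupling at (490,185) px is clear. Next I lower it.

apply_moves(
  rows=[
    [0.003, -0.001, 0, -0.2, -0.1, 2.5, 1],
    [0.006, -0.002, 0.002, -0.3, -0.2, 5.5, 1],
    [0.006, -0.002, 0.002, -0.3, -0.2, 8, 1],
    [0.006, -0.002, 0.002, -0.3, -0.2, 9.5, 1],
    [0.006, -0.002, 0.002, -0.3, -0.2, 10, 1],
  ],
)

```text
time_s: 29.88
tool_pos: [0.5309, 0.287, 0.0482]
orientation: [-0.003, 0.695, 0.719, -0.006]
force: [-0.3, 0.5, -1.6]
grip_width: 0.0193
```

```bash
python3 - <<'E'
from look import *
go(.5368,.2889,.0355,92)
E
```

```text
rotvec [-0.0136  0.0038 -0.0004] shift_cm [0.17 0.61 1.26] len 1.4 rotdeg 0.8 t 29.88
```

apply_moves(
  rows=[
    [-0.007, 0.002, 0, 0.1, 0.3, 0, 1],
    [-0.0136, 0.0038, 0, 0.17, 0.6, 0.2, 1],
    [-0.0136, 0.0038, 0, 0.17, 0.61, 0.5, 1],
    [-0.0136, 0.0038, 0, 0.17, 0.61, 0.7, 1],
    [-0.0136, 0.0038, 0, 0.17, 0.61, 0.8, 1],
  ],
)

```text
time_s: 30.5
tool_pos: [0.5366, 0.2889, 0.0399]
orientation: [-0.0, 0.695, 0.719, -0.0]
force: [-0.6, -0.5, -2.1]
grip_width: 0.0194
```

```bash
python3 - <<'E'
from look import *
go(.5368,.2889,.0355,92)
E
```

```text
rotvec [-0.0002  0.0001 -0.0004] shift_cm [0.   0.02 0.44] len 0.4 rotdeg 0.0 t 30.5
```

apply_moves(
  rows=[
    [0, 0, 0, 0, 0, 0.2, 1],
    [0, 0, 0, 0, 0, 0.35, 1],
    [0, 0, 0, 0, 0, 0.45, 1],
    [0, 0, 0, 0, 0, 0.5, 1],
    [0, 0, 0, 0, 0, 0.5, 0.7],
  ],
)

```text
time_s: 31.12
tool_pos: [0.5367, 0.2889, 0.0353]
orientation: [-0.0, 0.695, 0.719, -0.0]
force: [-1.6, -1.0, 1.2]
grip_width: 0.0193
```

apply_moves(
  rows=[
    [0, 0, 0, 0, 0, 0, 0.5],
    [0, 0, 0, 0, 0, 0, 0],
    [0, 0, 0, 0, 0, 0, -0.6],
    [0, 0, 0, 0, 0, 0, -1],
    [0, 0, 0, 0, 0, 0, -1],
  ],
)

```text
time_s: 31.75
tool_pos: [0.5367, 0.2888, 0.0352]
orientation: [-0.0, 0.695, 0.719, -0.0]
force: [-0.1, 0.2, 0.0]
grip_width: 0.0855
```

apply_moves(
  rows=[
    [0, 0, 0, 0, 0, 0, -1],
    [0, 0, 0, 0, 0, -2, -1],
    [0, 0, 0, 0, 0, -6, -1],
    [0, 0, 0, 0, 0, -11, -1],
    [0, 0, 0, 0, 0, -16, -1],
  ],
)

```text
time_s: 32.38
tool_pos: [0.5368, 0.2889, 0.1984]
orientation: [0.0, 0.695, 0.719, 0.001]
force: [-0.5, 0.2, -0.3]
grip_width: 0.0854
```

```bash
python3 - <<'E'
from look import *
p,d,st=look("w16"); W=cloud("wrist",d,st); print(st['tool_pos'])
m=(W[...,0]>.48)&(W[...,0]<.59)&(W[...,1]>.24)&(W[...,1]<.34)&(W[...,2]>.057)&(W[...,2]<.072)
P=W[m]; print(len(P),cv2.minEnclosingCircle(P[:,:2].astype(np.float32)*1000),np.median(P,0))
m=hsvm(p,50,80,100,50)&(W[...,1]>.2)&(W[...,1]<.36)&(W[...,0]>.4)&(W[...,0]<.62)
print(rect(W,m,.014,.025))
go(.483,-.295,.25,90)
E
```

```text
[0.53680018 0.28891961 0.19841525]
706 ((536.6650390625, 289.90948486328125), 11.001764297485352) [0.53584285 0.28986033 0.06388846]
(1709, ((537.1242065429688, 288.7158508300781), (104.00788116455078, 103.25886535644531), 4.145989894866943), array([0.53511273, 0.28354971, 0.01751495]))
rotvec [ 0.0134 -0.0054  0.0347] shift_cm [-58.3   -7.71  -4.65] len 59.0 rotdeg 2.2 t 32.42
```

View pics/w16.png

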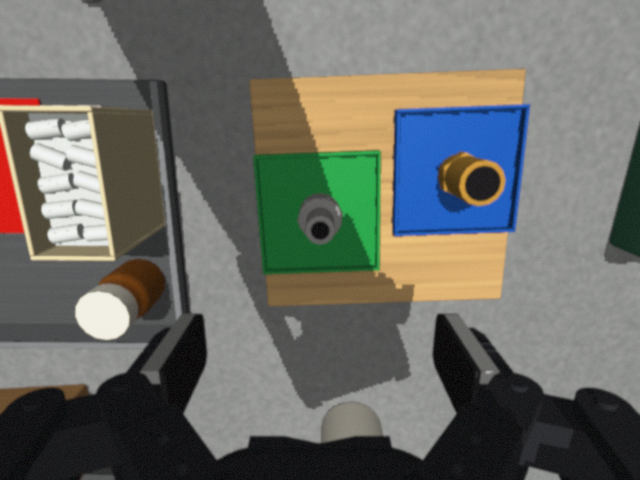

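The nipple stands upright in the green tray at (320,220) px, within about 1 mm of its centre, and the coupling stands at (470,178) px. Both fittings are in, so the bins go back. Red goes first, on the way over I look at the mat.

apply_moves(
  rows=[
    [0, 0, 0, -4, -0.3, -2, -1],
    [0.004, -0.002, 0, -10, -1, -4.5, -1],
    [0.008, -0.003, 0.01, -16, -2, -6, -1],
    [0.013, -0.005, 0.02, -22, -3, -6, -1],
    [0.013, -0.005, 0.035, -28, -4, -6, -1],
  ],
)

```text
time_s: 33.05
tool_pos: [0.5092, 0.0072, 0.2677]
orientation: [0.001, 0.707, 0.707, 0.001]
force: [0.4, -0.2, 0.1]
grip_width: 0.0854
```

```bash
python3 - <<'E'
from look import *
go(.475,-.295,.26,90)
E
```

```text
rotvec [ 0.0038 -0.     -0.0003] shift_cm [-30.23  -3.41   0.75] len 30.4 rotdeg 0.2 t 33.05
```

apply_moves(
  rows=[
    [0, 0, 0, -6, -0.7, 0, -1],
    [0.003, 0, 0, -12, -1.4, 0, -1],
    [0.003, 0, 0, -18, -2, 0, -1],
    [0.003, 0, 0, -24, -2.7, 0.5, -1],
    [0.003, 0, 0, -28.5, -3.2, 1, -1],
  ],
)

```text
time_s: 33.67
tool_pos: [0.4766, -0.2802, 0.2591]
orientation: [0.002, 0.708, 0.706, 0.0]
force: [-0.1, 0.4, 0.1]
grip_width: 0.0853
```

apply_moves(
  rows=[
    [0, 0, 0, -1.5, 0, 0, -1],
    [0, 0, 0, -1.7, 0, 0, -1],
    [0, 0, 0, -1.7, 0, 0, -1],
    [0, 0, 0, -1.7, 0, 0, -1],
    [0, 0, 0, -1.7, 0, 0, -1],
  ],
)

```text
time_s: 34.3
tool_pos: [0.4769, -0.2963, 0.2593]
orientation: [0.002, 0.707, 0.707, 0.001]
force: [-0.7, -0.7, 0.6]
grip_width: 0.0851
```

```bash
python3 - <<'E'
from look import *
p,d,st=look("w17"); W=cloud("wrist",d,st); print(st['tool_pos'])
for a,b in [(174,5),(20,32)]:
    m=hsvm(p,a,b); print(rect(W,m&(W[...,1]<-.2),.087,.100))
go(.4800,-.2955,.054,90)
E
```

```text
[ 0.47686822 -0.29626139  0.25929131]
(1454, ((480.5342712402344, -294.7003173828125), (94.72819519042969, 55.11802291870117), 0.06845473498106003), array([ 0.47970018, -0.29465562,  0.09244993]))
(1853, ((483.3524169921875, -406.06201171875), (55.70441818237305, 95.00743103027344), 89.99798583984375), array([ 0.47998257, -0.40961781,  0.09212725]))
rotvec [ 0.0031  0.0016 -0.0007] shift_cm [ 0.13  0.26 20.53] len 20.5 rotdeg 0.2 t 34.35
```

View pics/w17.png

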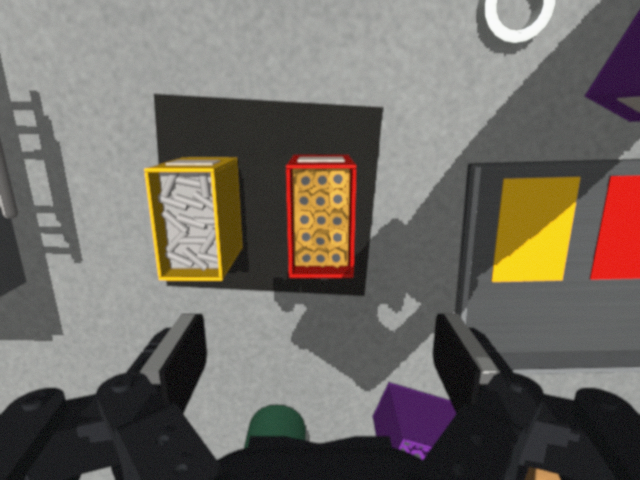

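Both bins stand on the mat with yaw about 0°: red at (321,217) px → (480.4,-295.0), yellow at (190,220) px → (483.4,-406.1).

apply_moves(
  rows=[
    [0.003, 0.001, 0, 0.1, 0.3, 4, -1],
    [0.003, 0.001, 0, 0.1, 0.3, 9, -1],
    [0.003, 0.001, 0, 0.1, 0.3, 13.5, -1],
    [0.003, 0.001, 0, 0.1, 0.3, 16, -1],
    [0.003, 0.001, 0, 0.1, 0.3, 16.8, -1],
  ],
)

```text
time_s: 34.98
tool_pos: [0.4793, -0.2946, 0.0891]
orientation: [-0.002, 0.707, 0.707, -0.0]
force: [0.2, 0.4, -0.1]
grip_width: 0.0853
```

```bash
python3 - <<'E'
from look import *
go(.4805,-.2952,.054,90)
E
```

```text
rotvec [-0.003  -0.0017 -0.0002] shift_cm [-0.07  0.13  3.51] len 3.5 rotdeg 0.2 t 34.98
```

apply_moves(
  rows=[
    [-0.003, -0.002, 0, -0.1, 0.1, 1.7, -1],
    [-0.003, -0.002, 0, -0.1, 0.1, 3.1, -1],
    [-0.003, -0.002, 0, -0.1, 0.1, 3.5, -1],
    [-0.003, -0.002, 0, -0.1, 0.1, 3.5, -0.5],
    [-0.003, -0.002, 0, -0.1, 0.1, 3.5, 1],
  ],
  newtons=80,
)

```text
time_s: 35.6
tool_pos: [0.4809, -0.2958, 0.0553]
orientation: [0.001, 0.707, 0.707, 0.0]
force: [2.1, -0.3, -1.3]
grip_width: 0.0543
```

apply_moves(
  rows=[
    [0, 0, 0, 0, 0, 0, 1],
    [0, 0, 0, 0, 0, 0, 1],
    [0, 0, 0, 0, 0, 0, 1],
    [0, 0, 0, 0, 0, -1, 1],
    [0, 0, 0, 0, 0, -3, 1],
  ],
)

```text
time_s: 36.22
tool_pos: [0.48, -0.2952, 0.0851]
orientation: [-0.001, 0.707, 0.707, 0.0]
force: [1.1, -0.5, -3.8]
grip_width: 0.0543
```

```bash
python3 - <<'E'
from look import *
p,d,st=look("w18"); W=cloud("wrist",d,st); print(st['force'],st['grip_width'],st['tool_pos'])
m=hsvm(p,174,5)&(W[...,1]<-.2)
zs=W[m][:,2]; print(np.nanmax(zs), rect(W,m,np.nanpercentile(zs,99.5)-.006,.2))
go(.508,.0298,.13,91.4)
E
```

```text
[ 1.11336518 -0.4981935  -3.75369753] 0.05425439432964722 [ 0.48002778 -0.29522343  0.0850817 ]
0.16869556463969484 (120, ((465.9150695800781, -294.5749816894531), (35.25552749633789, 9.163601875305176), 89.04889678955078), array([ 0.46293718, -0.28107807,  0.16185148]))
rotvec [ 0.0049  0.0035 -0.0248] shift_cm [32.66  2.58 -4.15] len 33.0 rotdeg 1.5 t 36.27
```

apply_moves(
  rows=[
    [0.002, 0.001, 0, 1.5, 0.1, -1.5, 1],
    [0.004, 0.003, 0, 4.5, 0.3, -3.5, 1],
    [0.005, 0.003, -0.01, 8.5, 0.6, -4.5, 1],
    [0.005, 0.003, -0.02, 12.5, 0.9, -4.5, 1],
    [0.005, 0.003, -0.025, 16.5, 1.2, -4.5, 1],
  ],
)

```text
time_s: 36.9
tool_pos: [0.4945, -0.1299, 0.1356]
orientation: [0.001, 0.698, 0.716, 0.0]
force: [0.3, 0.4, -3.7]
grip_width: 0.0542
```

```bash
python3 - <<'E'
from look import *
go(.5086,.0298,.12,91.4)
E
```

```text
rotvec [0.0019 0.0009 0.0005] shift_cm [15.94  1.81  1.54] len 16.1 rotdeg 0.1 t 36.9
```

apply_moves(
  rows=[
    [0.002, 0.001, 0, 4, 0.4, 0, 1],
    [0.002, 0.001, 0, 8, 0.9, 0, 1],
    [0.002, 0.001, 0, 11.7, 1.3, 0.5, 1],
    [0.002, 0.001, 0, 14.5, 1.7, 1, 1],
    [0.002, 0.001, 0, 15.9, 1.8, 1.5, 1],
  ],
)

```text
time_s: 37.52
tool_pos: [0.5086, 0.0312, 0.1214]
orientation: [0.0, 0.697, 0.717, 0.0]
force: [0.9, 0.1, -3.9]
grip_width: 0.0541
```

apply_moves(
  rows=[
    [0, 0, 0, 0, 0, 1, 1],
    [0, 0, 0, 0, 0, 2, 1],
    [0, 0, 0, 0, 0, 2.6, 1],
    [0, 0, 0, 0, 0, 2.9, 1],
    [0, 0, 0, 0, 0, 3, 1],
  ],
)

```text
time_s: 38.15
tool_pos: [0.5086, 0.0308, 0.0911]
orientation: [0.0, 0.698, 0.716, 0.0]
force: [0.2, -0.8, -3.6]
grip_width: 0.0538
```

```bash
python3 - <<'E'
from look import *
go(.5086,.0298,.0663,91.4)
p,d,st=look("w19"); W=cloud("wrist",d,st)
m=hsvm(p,174,5)
print(rect(W,m,.009,.018))
E
```

```text
rotvec [ 0.001  -0.      0.0019] shift_cm [-0.1  -0.01  2.48] len 2.5 rotdeg 0.1 t 38.15
(3462, ((539.451171875, 32.28030014038086), (174.71942138671875, 115.99495697021484), 1.574291467666626), array([0.45907659, 0.02705929, 0.01376473]))
```

View pics/w19.png

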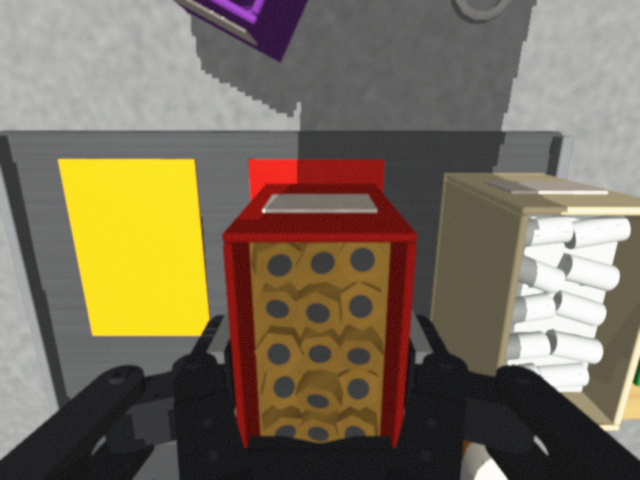

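The wrist view shows the red bin over its pad. The pad's near edge spans 249 to 384 px, the bin's rim 225 to 415 px. Next I shift 1 mm right and lower.

apply_moves(
  rows=[
    [0, 0, 0.001, -0.1, 0, 0.5, 1],
    [0, 0, 0.002, -0.1, 0, 1.2, 1],
    [0, 0, 0.002, -0.1, 0, 1.8, 1],
    [0, 0, 0.002, -0.1, 0, 2.0, 1],
    [0, 0, 0.002, -0.1, 0, 2.1, 1],
  ],
)

```text
time_s: 38.83
tool_pos: [0.5087, 0.0299, 0.07]
orientation: [0.0, 0.698, 0.716, 0.0]
force: [-0.7, -0.5, -2.9]
grip_width: 0.0541
```

```bash
python3 - <<'E'
from look import *
go(.5086,.0298,.0663,91.4)
p,d,st=look("w20"); W=cloud("wrist",d,st)
m=hsvm(p,174,5)
M=m&(W[...,2]>.009)&(W[...,2]<.018)&(W[...,0]<.47)
ys,xs=np.nonzero(M); 
for r in range(ys.min(),ys.max(),4):
    c=xs[ys==r]
    if len(c)>20: print(r,c.min(),c.max(),np.round(ray("wrist",(c.min(),r),.014,st)*1000,1),np.round(ray("wrist",(c.max(),r),.014,st)*1000,1))
# bin front face bottom edge / face
F=m&(W[...,2]>.03)&(W[...,2]<.1)&(W[...,0]<.475)
P=W[F]; 
for z0 in (.03,.05,.07,.09):
    Q=P[abs(P[:,2]-z0)<.004]
    if len(Q): print(z0,len(Q),Q[:,0].mean(),Q[:,1].min(),Q[:,1].max())
cv2.imwrite("pics/w20c.png",cv2.resize(p[120:300,180:460],None,fx=2.5,fy=2.5))
E
```

```text
rotvec [ 0.001  -0.      0.0001] shift_cm [-0.01 -0.01  0.37] len 0.4 rotdeg 0.1 t 38.83
163 243 392 [453.2  -9.   14. ] [451.4  65.4  14. ]
167 243 392 [455.2  -9.1  14. ] [453.4  65.5  14. ]
171 243 392 [457.2  -9.2  14. ] [455.4  65.7  14. ]
175 243 392 [459.2  -9.2  14. ] [457.4  65.8  14. ]
179 243 391 [461.2  -9.3  14. ] [459.4  65.5  14. ]
183 243 391 [463.2  -9.4  14. ] [461.4  65.6  14. ]
187 244 391 [465.2  -8.9  14. ] [463.4  65.8  14. ]
191 244 391 [467.3  -9.   14. ] [465.5  66.   14. ]
0.03 156 0.46143329736599487 0.003086199895663562 0.056699784140537154
0.05 199 0.46139213305977395 0.002420030402610931 0.05615830492653665
0.07 157 0.46139203838022463 0.002427197689724818 0.05613507807225411
0.09 1141 0.46287161935703636 0.0021449361051528483 0.05614182408245012
```

View pics/w20c.png

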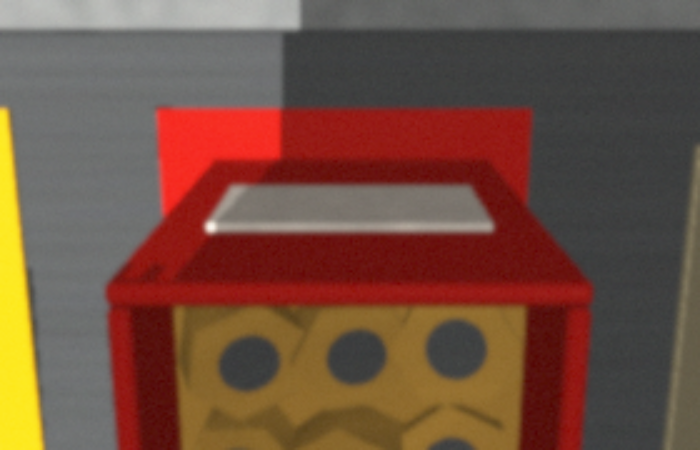

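The crop shows the pad's edge evenly wide on both sides of the bin. The gap in front reads 9.1 mm against an ideal 7.5, so I nudge it 1 mm toward the robot and 0.4 mm right, then set it down.

apply_moves(
  rows=[
    [0, 0, 0, -0.04, -0.1, 0, 1],
    [0, 0, 0, -0.04, -0.1, 0.15, 1],
    [0, 0, 0, -0.04, -0.1, 0.25, 1],
    [0, 0, 0, -0.04, -0.1, 0.33, 1],
    [0, 0, 0, -0.04, -0.1, 0.37, 1],
  ],
)

```text
time_s: 39.5
tool_pos: [0.5077, 0.0295, 0.0663]
orientation: [0.0, 0.698, 0.716, 0.0]
force: [0.6, -0.5, -3.9]
grip_width: 0.0539
```

apply_moves(
  rows=[
    [0, 0, 0, 0, 0, 0.05, 1],
    [0, 0, 0, 0, 0, 0.05, 0.4],
    [0, 0, 0, 0, 0, 0.05, -0.4],
    [0, 0, 0, 0, 0, 0, -1],
    [0, 0, 0, 0, 0, 0, -1],
  ],
)

```text
time_s: 40.12
tool_pos: [0.5082, 0.0295, 0.0668]
orientation: [0.001, 0.698, 0.716, 0.001]
force: [-0.2, 0.0, -0.3]
grip_width: 0.0853
```

apply_moves(
  rows=[
    [0, 0, 0, 0, 0, -0.5, -1],
    [0, 0, 0, 0, 0, -3, -1],
    [0, 0, 0, 0, -1, -8, -1],
    [0, 0, 0, 0, -2, -13, -1],
    [0, 0, 0, 0, -3, -18, -1],
  ],
)

```text
time_s: 40.75
tool_pos: [0.4774, 0.0287, 0.2488]
orientation: [0.001, 0.698, 0.716, 0.001]
force: [0.7, 0.1, -0.1]
grip_width: 0.0855
```

```bash
cat > chk.py <<'E'
from look import *
def chk(tag,a,b,ylo,yhi,zt=(.098,.112)):
    p,d,st=look(tag); W=cloud("wrist",d,st)
    m=hsvm(p,a,b)&(W[...,1]>ylo)&(W[...,1]<yhi)
    print(st['tool_pos'],"top",rect(W,m,*zt))
    M=m&(W[...,2]>.008)&(W[...,2]<.020)
    P=W[M]; 
    print("pad extents rect",rect(W,M,.008,.02))
    return p,W,m,st
E
python3 - <<'E'
from chk import *
chk("w21",174,5,-.02,.085)
E
```

```text
[0.47740272 0.02870209 0.24881298] top (1673, ((508.002197265625, 30.45875358581543), (95.78434753417969, 55.10904312133789), 1.6115641593933105), array([0.50795085, 0.03073651, 0.10340562]))
pad extents rect (1356, ((529.686767578125, 29.88652992248535), (154.3635711669922, 76.62928771972656), 1.3126001358032227), array([0.46034802, 0.01683443, 0.01374684]))
```

View pics/w21.png

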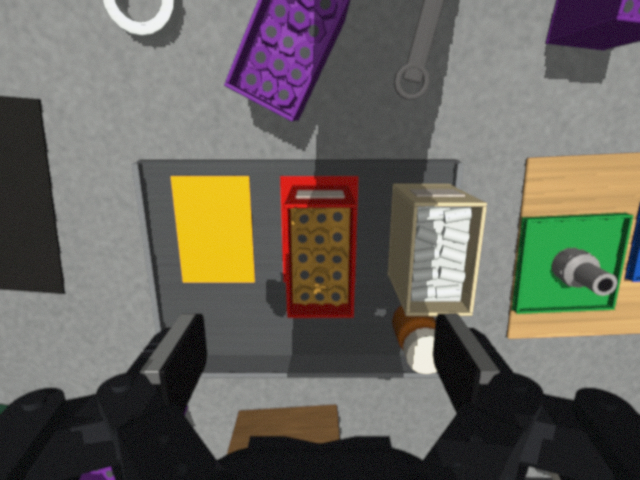

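The red bin stands on its pad at (319,245) px, measured (508.0,30.4), 1.6°, against the pad's (508.1,29.8), 1.4°. Now yellow.

```bash
python3 - <<'E'
from look import *
go(.4834,-.4062,.25,90)
E
```

```text
rotvec [0.0149 0.0009 0.0247] shift_cm [-43.48  -0.74   0.75] len 43.5 rotdeg 1.7 t 40.8
```

apply_moves(
  rows=[
    [0, 0, 0, -4, 0, 0, -1],
    [0.004, 0, 0.01, -10, 0, 0, -1],
    [0.008, 0, 0.02, -16, -0.2, 0, -1],
    [0.012, 0, 0.025, -22, -0.3, 0, -1],
    [0.015, 0.001, 0.025, -28, -0.4, 0, -1],
  ],
)

```text
time_s: 41.42
tool_pos: [0.4828, -0.2534, 0.2579]
orientation: [0.0, 0.707, 0.707, 0.0]
force: [0.8, -0.9, 0.9]
grip_width: 0.085
```

```bash
python3 - <<'E'
from look import *
go(.4834,-.4062,.2,90)
E
```

```text
rotvec [ 0.001   0.0003 -0.0005] shift_cm [-15.28   0.06   5.79] len 16.3 rotdeg 0.1 t 41.42
```

apply_moves(
  rows=[
    [0, 0, 0, -5, 0, 0.5, -1],
    [0, 0, 0, -10, 0, 2, -1],
    [0, 0, 0, -14, 0, 4, -1],
    [0, 0, 0, -15.3, 0, 6, -1],
    [0, 0, 0, -15.3, 0, 7, -1],
  ],
)

```text
time_s: 42.05
tool_pos: [0.4822, -0.406, 0.1859]
orientation: [-0.001, 0.708, 0.707, 0.0]
force: [-0.3, -0.8, -0.6]
grip_width: 0.0854
```

```bash
python3 - <<'E'
from look import *
p,d,st=look("w22"); W=cloud("wrist",d,st)
m=hsvm(p,20,32)&(W[...,1]<-.3); print(rect(W,m,.087,.100))
go(.4834,-.4062,.054,90)
E
```

```text
(2594, ((483.5872802734375, -406.3886413574219), (55.12982177734375, 95.46238708496094), 89.77587127685547), array([ 0.48261133, -0.40626599,  0.09242961]))
rotvec [-0.0018 -0.0031 -0.0004] shift_cm [-0.17  0.16 13.09] len 13.1 rotdeg 0.2 t 42.1
```

apply_moves(
  rows=[
    [-0.002, -0.003, 0, -0.05, 0.05, 3, -1],
    [-0.002, -0.003, 0, -0.1, 0.1, 6.5, -1],
    [-0.002, -0.003, 0, -0.15, 0.15, 9.2, -1],
    [-0.002, -0.003, 0, -0.15, 0.15, 10, -1],
    [-0.002, -0.003, 0, -0.15, 0.15, 10.2, -1],
  ],
)

```text
time_s: 42.72
tool_pos: [0.4839, -0.4055, 0.0837]
orientation: [0.0, 0.707, 0.707, 0.0]
force: [0.3, -0.2, 0.3]
grip_width: 0.0855
```

```bash
python3 - <<'E'
from look import *
go(.4835,-.4063,.054,90)
E
```

```text
rotvec [0.0008 0.0004 0.0008] shift_cm [-0.08 -0.04  2.97] len 3.0 rotdeg 0.1 t 42.73
```

apply_moves(
  rows=[
    [0, 0, 0, -0.1, 0, 1.5, -1],
    [0, 0, 0, -0.1, 0, 2.7, -1],
    [0, 0, 0, -0.1, 0, 3, -1],
    [0, 0, 0, -0.1, 0, 3, -0.5],
    [0, 0, 0, -0.1, 0, 3, 1],
  ],
)

```text
time_s: 43.35
tool_pos: [0.4843, -0.4071, 0.0545]
orientation: [0.001, 0.707, 0.707, 0.0]
force: [2.8, -3.5, -2.4]
grip_width: 0.0542
```

apply_moves(
  rows=[
    [0, 0, 0, 0, 0, 0, 1],
    [0, 0, 0, 0, 0, 0, 1],
    [0, 0, 0, 0, 0, -0.3, 1],
    [0, 0, 0, 0, 0, -1.5, 1],
    [0, 0, 0, 0, 0, -3.5, 1],
  ],
)

```text
time_s: 43.98
tool_pos: [0.4838, -0.4066, 0.0897]
orientation: [0.0, 0.707, 0.707, 0.0]
force: [-0.1, -0.8, -3.9]
grip_width: 0.0541
```

```bash
python3 - <<'E'
from look import *
st=bot.get_state();print(st['tool_pos'],st['force'],st['grip_width'])
go(.511,-.0757,.13,91.4)
E
```

```text
[ 0.48377601 -0.40655666  0.08969581] [-0.05022086 -0.79143139 -3.912717  ] 0.05406583414572781
rotvec [ 0.0004  0.0003 -0.0237] shift_cm [33.08  2.75 -4.04] len 33.4 rotdeg 1.4 t 43.98
```

apply_moves(
  rows=[
    [0, 0, 0, 1.5, 0.1, -1.5, 1],
    [0, 0, 0, 4.5, 0.3, -3.2, 1],
    [0, 0, -0.01, 8.5, 0.7, -4, 1],
    [0, 0, -0.02, 12.5, 1, -4, 1],
    [0, 0, -0.024, 16.5, 1.4, -4, 1],
  ],
)

```text
time_s: 44.6
tool_pos: [0.4978, -0.2395, 0.1313]
orientation: [0.001, 0.698, 0.716, 0.0]
force: [1.1, -0.1, -3.3]
grip_width: 0.0539
```

```bash
python3 - <<'E'
from look import *
go(.511,-.0758,.12,91.4)
E
```

```text
rotvec [0.0022 0.0009 0.0006] shift_cm [16.34  1.72  1.12] len 16.5 rotdeg 0.1 t 44.6
```

apply_moves(
  rows=[
    [0.002, 0.001, 0, 4, 0.4, 0, 1],
    [0.002, 0.001, 0, 8, 0.8, 0, 1],
    [0.002, 0.001, 0, 12, 1.3, 0.3, 1],
    [0.002, 0.001, 0, 15, 1.6, 0.7, 1],
    [0.002, 0.001, 0, 16.3, 1.7, 1.1, 1],
  ],
)

```text
time_s: 45.22
tool_pos: [0.5107, -0.0742, 0.1212]
orientation: [0.001, 0.697, 0.717, 0.001]
force: [0.5, -0.2, -5.4]
grip_width: 0.0537
```

```bash
python3 - <<'E'
from look import *
go(.511,-.0758,.07,91.4)
E
```

```text
rotvec [0.0015 0.     0.0029] shift_cm [-0.16  0.02  5.12] len 5.1 rotdeg 0.2 t 45.23
```

apply_moves(
  rows=[
    [0.001, 0, 0.001, -0.1, 0, 1.2, 1],
    [0.001, 0, 0.003, -0.15, 0, 2.8, 1],
    [0.001, 0, 0.003, -0.15, 0, 4.2, 1],
    [0.001, 0, 0.003, -0.15, 0, 4.9, 1],
    [0.001, 0, 0.003, -0.15, 0, 5.1, 1],
  ],
)

```text
time_s: 45.85
tool_pos: [0.5104, -0.076, 0.0692]
orientation: [-0.0, 0.699, 0.715, -0.0]
force: [-0.1, 0.3, -4.5]
grip_width: 0.054
```

```bash
python3 - <<'E'
from look import *
go(.511,-.0758,.0656,91.4)
p,d,st=look("w23"); W=cloud("wrist",d,st)
m=hsvm(p,20,32)&(W[...,1]<-.02)
M=m&(W[...,2]>.009)&(W[...,2]<.018)&(W[...,0]<.47)
ys,xs=np.nonzero(M); 
for r in range(ys.min(),ys.max(),4):
    c=xs[ys==r]
    if len(c)>20: print(r,c.min(),c.max(),np.round(ray("wrist",(c.min(),r),.014,st)*1000,1),np.round(ray("wrist",(c.max(),r),.014,st)*1000,1))
F=m&(W[...,2]>.03)&(W[...,2]<.1)&(W[...,0]<.478)
P=W[F]; 
for z0 in (.03,.05,.07,.09):
    Q=P[abs(P[:,2]-z0)<.004]
    if len(Q): print(z0,len(Q),Q[:,0].mean(),Q[:,1].min(),Q[:,1].max())
E
```

```text
rotvec [-0.001  -0.0004 -0.0008] shift_cm [0.01 0.06 0.36] len 0.4 rotdeg 0.1 t 45.85
165 245 393 [ 455.6 -113.7   14. ] [453.9 -40.   14. ]
169 244 394 [ 457.6 -114.3   14. ] [455.9 -39.3  14. ]
173 244 394 [ 459.6 -114.3   14. ] [457.9 -39.2  14. ]
177 244 394 [ 461.6 -114.4   14. ] [459.9 -39.   14. ]
181 245 393 [ 463.6 -114.    14. ] [461.9 -39.4  14. ]
185 245 393 [ 465.6 -114.    14. ] [463.9 -39.2  14. ]
189 245 393 [ 467.6 -114.1   14. ] [465.9 -39.   14. ]
0.03 146 0.46229675603429776 -0.10346472150773148 -0.04932207277329945
0.05 235 0.46233243353949083 -0.10358724264905592 -0.04916965216905475
0.07 164 0.46237019891176434 -0.10348002217456018 -0.04919381417190776
0.09 1190 0.46437658340265126 -0.1032726666281854 -0.04926265928943788
```

View pics/w23.png

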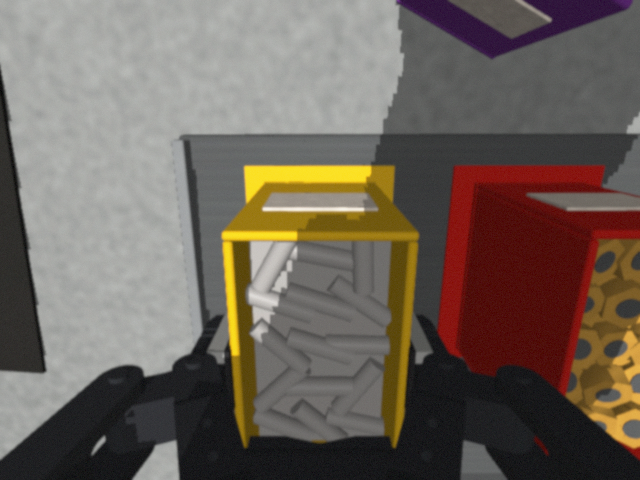

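The yellow bin is over its pad: the pad edge spans 244 to 394 px, the rim 224 to 417 px, and the front gap is about 7.5 mm, i.e. centred. Next I set it down.

apply_moves(
  rows=[
    [-0.001, 0, 0, -0.02, 0.04, 0.1, 1],
    [-0.001, 0, 0, -0.02, 0.04, 0.2, 1],
    [-0.001, 0, 0, -0.02, 0.04, 0.28, 1],
    [-0.001, 0, 0, -0.02, 0.04, 0.34, 1],
    [-0.001, 0, 0, -0.02, 0.04, 0.37, 1],
  ],
)

```text
time_s: 46.52
tool_pos: [0.511, -0.0761, 0.0658]
orientation: [0.0, 0.699, 0.715, 0.0]
force: [-1.4, -0.5, -4.6]
grip_width: 0.0542
```

apply_moves(
  rows=[
    [0, 0, 0, 0, 0, 0.05, 1],
    [0, 0, 0, 0, 0, 0.05, 0.4],
    [0, 0, 0, 0, 0, 0.05, -0.4],
    [0, 0, 0, 0, 0, 0, -1],
    [0, 0, 0, 0, 0, 0, -1],
  ],
)

```text
time_s: 47.15
tool_pos: [0.5117, -0.0763, 0.0666]
orientation: [0.001, 0.699, 0.715, 0.001]
force: [1.0, 0.3, 0.3]
grip_width: 0.0855
```

apply_moves(
  rows=[
    [0, 0, 0, 0, 0, -0.5, -1],
    [0, 0, 0, 0, 0, -3, -1],
    [0, 0, 0, 0, -1, -8, -1],
    [0, 0, 0, 0, -2, -13, -1],
    [0, 0, 0, 2, -3, -19, -1],
  ],
)

```text
time_s: 47.78
tool_pos: [0.4802, -0.0577, 0.2566]
orientation: [0.001, 0.699, 0.715, 0.0]
force: [0.6, 0.4, 1.4]
grip_width: 0.0852
```

apply_moves(
  rows=[
    [0, 0, 0, 2, 0, -2, -1],
    [0, 0, 0, 4, 0, -3, -1],
    [0, 0, 0, 4, 0, -3, -1],
    [0, 0, 0, 4, 0, -3, -1],
    [0, 0, 0, 4, 0, -3, -1],
  ],
)

```text
time_s: 48.4
tool_pos: [0.479, -0.0182, 0.2856]
orientation: [-0.0, 0.7, 0.715, -0.0]
force: [0.8, -0.0, 0.1]
grip_width: 0.0855
```

```bash
python3 - <<'E'
from chk import *
chk("w24",20,32,-.13,-.02)
chk("w25",174,5,-.02,.085)
p,d=bot.capture("scene"); cv2.imwrite("pics/s2.png",p)
W=cloud("scene",d)
for o in bot.outline_of("scene","jar")[:1]:
    P=W[o['region']]; P=P[~np.isnan(P[:,0])]; zt=np.percentile(P[:,2],98); T=P[P[:,2]>zt-.006]; print(o['p'],cv2.minAreaRect(T[:,:2].astype(np.float32)*1000))
E
```

```text
[ 0.4789579  -0.0182373   0.28557589] top (1384, ((510.0431213378906, -75.64405059814453), (94.95020294189453, 55.463802337646484), 1.0570623874664307), array([ 0.50901602, -0.07945387,  0.10329782]))
pad extents rect (1737, ((528.7329711914062, -82.28199005126953), (148.046630859375, 90.82740783691406), 1.2093702554702759), array([ 0.48127181, -0.04692522,  0.01367497]))
[ 0.47899865 -0.01825993  0.2856131 ] top (1299, ((507.8276672363281, 30.424571990966797), (95.10237121582031, 55.18198013305664), 1.6517468690872192), array([0.50807856, 0.03875781, 0.10327289]))
pad extents rect (1712, ((526.1402587890625, 35.847434997558594), (148.46511840820312, 88.22335052490234), 1.5352753400802612), array([0.47951897, 0.00125942, 0.01380325]))
0.58 ((605.9832153320312, 131.2882080078125), (37.01622772216797, 42.17359161376953), 89.53479766845703)
```

View pics/w24.png

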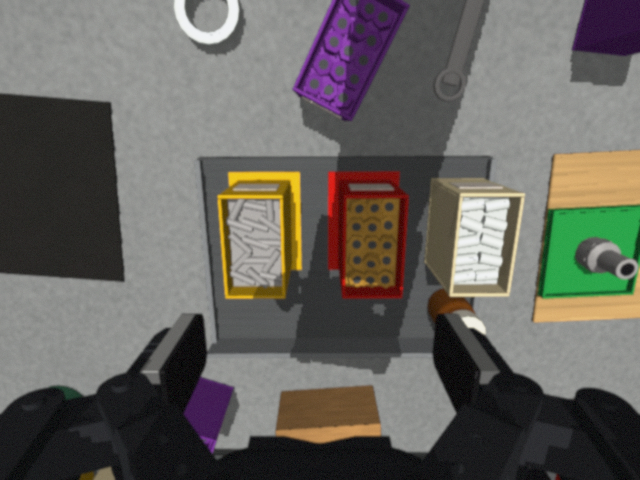

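View pics/s2.png

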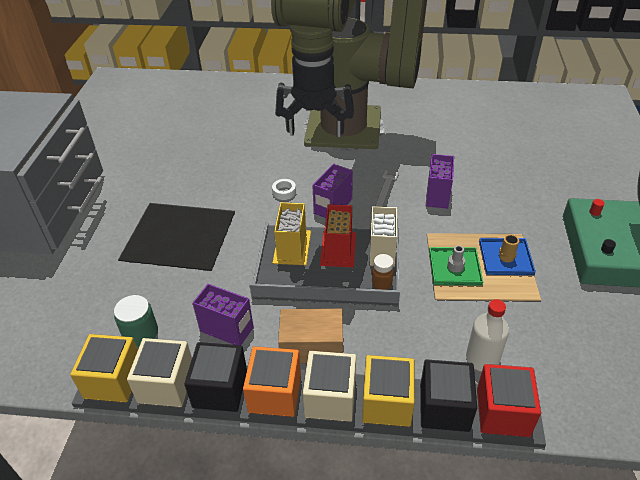

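Both bins stand on their pads and both fittings in their trays. In the scene view yellow is at (291,235) px and red at (338,236), with the nipple at (457,260) and the coupling at (509,248). The jar reading differs by 2.5 mm, so I check it by image comparison before handing in.

```bash
python3 - <<'E'
import cv2,numpy as np
a=cv2.imread("pics/scene0.png");b=cv2.imread("pics/s2.png")
x0,y0,x1,y1=366,250,402,294
A=cv2.cvtColor(a,6)[y0:y1,x0:x1].astype(np.float32);B=cv2.cvtColor(b,6)[y0:y1,x0:x1].astype(np.float32)
print("jar shift px",cv2.phaseCorrelate(A,B,cv2.createHanningWindow((x1-x0,y1-y0),cv2.CV_32F)),abs(A-B).mean())
cv2.imwrite("pics/jar.png",cv2.resize(np.hstack([a[y0:y1,x0:x1],b[y0:y1,x0:x1]]),None,fx=8,fy=8))
from bench import bot
bot.job_done(); print(bot.get_state()['time_s'])
E
```

```text
jar shift px ((-0.01603163592090695, 0.481929187259464), 1.0033613834852053) 2.3295455
the job is handed in; nothing more can be done
the job is handed in; nothing more can be done
```

View pics/jar.png

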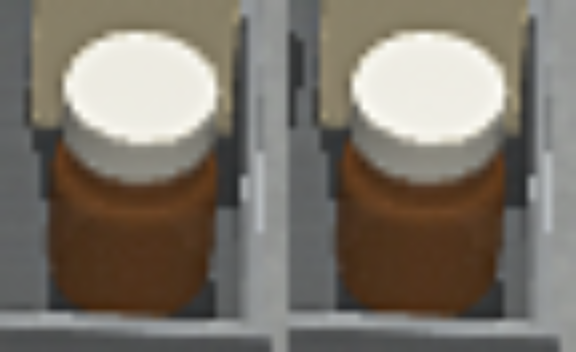

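The job is done and handed in, at about 49 s on the robot's clock. I parked both bins on the mat, then stood the coupling in the blue tray and the nipple in the green tray. After that I put red, then yellow, back on their pads.

Last checks:
- **Bins:** Red measured (507.8, 30.4) mm at 1.65°, against its pad at (508.1, 29.8). Yellow measured (510.0, -75.6) at 1.06°, against its pad at (510.7, -75.8). Both pads lie at about 1.4°. Both bins stand upright.
- **Fittings:** Both stand upright and about 1 mm from the middle of their trays, measured just after release. The final scene picture still shows them there.
- **Jar:** The last outline reading differed from the first by 2.5 mm. I compared the before and after pictures: the jar shows in the same place, and a correlation gave a shift of half a pixel or less. The robot never touched it, so I put the difference down to a poorer outline.
- **Red bin:** Before setting it down, one reading of the gap in front disagreed with the pad fit by about 1.6 mm. I moved it 1 mm toward the robot, and the later view agreed with the pad centre.

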